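Pack the courier case

TASK

Pack the specimens for the courier: flip the latch on the front of the case fully open and lift its lid until it stands open, then stand every specimen that is on the bench upright and fully home in a foam nest of its own shape (pots in the wide round nests, vials in the narrow round ones, the slide mailer on edge in a slot). Then lower the lid without slamming it and snap the latch shut again with its wire loop hooked over the lid's keeper; leave the other things on the bench where they are.

Things in the scene. Friction and masses are not known exactly. Their poses are not given: they have to be found in the camera images.
- case: grey courier case, 270 mm wide (its y), 175 deep (its x), rim 85 high, 4 mm walls, fixed. Origin: centre of its underside; x points from its front (latch side) to its hinged rear, y to its left, z up. Inside is black foam, top 45 mm above the bench, with 6 nests 15 mm deep, floors 30 mm above the bench: two round 46 mm, two round 27 mm, two slots 84 mm (along x) by 24 mm
- lid (a joint): angle of the lid about the case's rear top edge, rad: 0 shut, 1.8 fully open (leaning slightly back). A stiff hinge: the lid stays at whatever angle it is left; moving it at the tab takes about 3 N up, 1 N down
- lid_tab (a point): hold here: the black lifting tab sticks out 38 mm from the lid's front edge, 60 mm left of the case's middle, 30 mm wide (along the case's y), 8 mm thick; this point lies on its middle line 27 mm from the lid's edge, 90 mm above the bench when shut. Its axes are the lid's: x runs from tab to hinge, y along the hinge
- lid_hinge (a point): point on the lid's hinge axis (middle of the case's rear top edge, 85 mm above the bench); the axis is the case's y, and the tab's point is 203 mm from it. Lid 8 mm thick
- latch (a joint): latch lever's angle, rad: 0 locked (hanging down in front of the case); grows as its free end swings out to the robot and up, to 2.0 fully open. Sprung over-centre at about 0.3: let go below that it snaps shut, above it springs open to about 1.2; from there up it stays as left. About 4 N at its end opens it, 5 N shuts it. The wire bail it carries frees the lid only above 1.8
- latch_grip (a point): middle of the latch lever's handle plate, where to hold it: a steel plate 27 mm wide (along the case's y), 4 mm thick, reaching 9 mm either side of this point along the lever; when locked the point is 42 mm above the bench and 30 mm in front of the case's front wall. Its axes are the lever's: y along the lever's axle
- latch_pivot (a point): point on the latch lever's axle, 40 mm right of the case's middle, 9 mm in front of its front wall, 72 mm above the bench; the axle runs along the case's y, 36 mm from the grip point
- lid_keeper (a point): point on the steel keeper on the lid's front edge, above the latch, where the latch's wire bail rests when it is hooked
- latch_bail (a point): middle of the crossbar (4 mm wire) of the bail, the wire loop that the lever carries. Locked, it lies on the keeper, within 2 mm of point lid_keeper. It hooks the keeper by itself as the lever is swung shut, but only if the lid is down (below about 0.03 rad); else it slips down in front of it
- pot_nest0 (a point): centre of the floor of the front one of the two wide round nests (46 mm across, 15 mm deep)
- vial_nest0 (a point): centre of the floor of the front one of the two narrow round nests (27 mm across, 15 mm deep)
- mailer_nest0 (a point): centre of the floor of the right one of the two slots (84 mm along the case's x by 24 mm, 15 mm deep)
- pot0: specimen pot, white with a grey screw cap, round, 40 mm across, 42 mm high, 60 g, standing; origin at the centre of its underside, z up. May be absent
- vial0: stoppered glass vial, round, 22 mm across, 48 mm high, 20 g, standing; origin at the centre of its underside, z up. May be absent
- mailer0: grey slide mailer (flat box) standing on edge, 80 mm long (its x), 20 mm thick (its y), 36 mm high, 50 g; origin at the centre of its underside, z up. May be absent
- pot_nest1 (a point): centre of the floor of the rear one of the two wide round nests (46 mm across, 15 mm deep)
- vial_nest1 (a point): centre of the floor of the rear one of the two narrow round nests (27 mm across, 15 mm deep)
- mailer_nest1 (a point): centre of the floor of the left one of the two slots (84 mm along the case's x by 24 mm, 15 mm deep)
- pot1: specimen pot, white with a grey screw cap, round, 40 mm across, 42 mm high, 60 g, standing; origin at the centre of its underside, z up. May be absent
- vial1: stoppered glass vial, round, 22 mm across, 48 mm high, 20 g, standing; origin at the centre of its underside, z up. May be absent
- reagent_bottle: amber dropper bottle, 36 mm across, 108 mm high; a bystander
- timer: beige bench timer, 26x62x46 mm; a bystander
- tape_roll: roll of plaster tape lying flat, 55x48x25 mm; a bystander

How it is judged:
On the way, in this order (a step that is already met when the one before it is completed fails the run):
1. the latch lever is flipped fully open (above 1.8 rad) (value of joint latch above 1.8 rad), for 0.2 s.
2. the lid stands open (above 1.3 rad) (value of joint lid above 1.3 rad), for 0.2 s.
3. every specimen stands in a nest of its shape, with the lid still open (((horizontal distance between pot0 and pot_nest0 below 0.006 m and z of pot0 in the frame of pot_nest0 below 0.005 m) or (horizontal distance between pot0 and pot_nest1 below 0.006 m and z of pot0 in the frame of pot_nest1 below 0.005 m)) and angle between each of pot0, pot1, vial0, vial1, mailer0's own z axis and vertical below 0.2 rad and ((horizontal distance between pot1 and pot_nest0 below 0.006 m and z of pot1 in the frame of pot_nest0 below 0.005 m) or (horizontal distance between pot1 and pot_nest1 below 0.006 m and z of pot1 in the frame of pot_nest1 below 0.005 m)) and ((horizontal distance between vial0 and vial_nest0 below 0.006 m and z of vial0 in the frame of vial_nest0 below 0.005 m) or (horizontal distance between vial0 and vial_nest1 below 0.006 m and z of vial0 in the frame of vial_nest1 below 0.005 m)) and ((horizontal distance between vial1 and vial_nest0 below 0.006 m and z of vial1 in the frame of vial_nest0 below 0.005 m) or (horizontal distance between vial1 and vial_nest1 below 0.006 m and z of vial1 in the frame of vial_nest1 below 0.005 m)) and ((horizontal distance between mailer0 and mailer_nest0 below 0.006 m and z of mailer0 in the frame of mailer_nest0 below 0.005 m) or (horizontal distance between mailer0 and mailer_nest1 below 0.006 m and z of mailer0 in the frame of mailer_nest1 below 0.005 m)) and angle between the x axis of mailer0 and the x axis of case, either way round below 0.15 rad and value of joint lid above 1 rad), for 0.2 s.
4. the lid is shut again (value of joint lid below 0.06 rad), for 0.2 s.
5. the latch is snapped shut with its wire loop hooked on the lid's keeper (value of joint latch below 0.15 rad and distance between latch_bail and lid_keeper below 0.006 m), for 0.2 s.
At the end, for the whole second after the job is handed in: each specimen present upright (0.2 rad) on the floor of a nest of its shape (6 mm sideways, 5 mm in height; mailer 0.15 rad off the slot), at rest; lid shut (below 0.04 rad), latch lever below 0.15 rad, its crossbar within 6 mm of the keeper point (all of step 5 and ((horizontal distance between pot0 and pot_nest0 below 0.006 m and z of pot0 in the frame of pot_nest0 below 0.005 m) or (horizontal distance between pot0 and pot_nest1 below 0.006 m and z of pot0 in the frame of pot_nest1 below 0.005 m)) and angle between each of pot0, pot1, vial0, vial1, mailer0's own z axis and vertical below 0.2 rad and ((horizontal distance between pot1 and pot_nest0 below 0.006 m and z of pot1 in the frame of pot_nest0 below 0.005 m) or (horizontal distance between pot1 and pot_nest1 below 0.006 m and z of pot1 in the frame of pot_nest1 below 0.005 m)) and ((horizontal distance between vial0 and vial_nest0 below 0.006 m and z of vial0 in the frame of vial_nest0 below 0.005 m) or (horizontal distance between vial0 and vial_nest1 below 0.006 m and z of vial0 in the frame of vial_nest1 below 0.005 m)) and ((horizontal distance between vial1 and vial_nest0 below 0.006 m and z of vial1 in the frame of vial_nest0 below 0.005 m) or (horizontal distance between vial1 and vial_nest1 below 0.006 m and z of vial1 in the frame of vial_nest1 below 0.005 m)) and ((horizontal distance between mailer0 and mailer_nest0 below 0.006 m and z of mailer0 in the frame of mailer_nest0 below 0.005 m) or (horizontal distance between mailer0 and mailer_nest1 below 0.006 m and z of mailer0 in the frame of mailer_nest1 below 0.005 m)) and angle between the x axis of mailer0 and the x axis of case, either way round below 0.15 rad and linear speed of each of pot0, pot1, vial0, vial1, mailer0 below 0.02 m/s and value of joint lid below 0.04 rad); the robot touches nothing.
It fails at once if the amber dropper bottle is pushed more than 40 mm from its place (distance of reagent_bottle from where it was at the start of the episode above 0.04 m).
It fails at once if the bench timer is pushed more than 40 mm from its place (distance of timer from where it was at the start of the episode above 0.04 m).
It fails at once if the roll of tape is pushed more than 40 mm from its place (distance of tape_roll from where it was at the start of the episode above 0.04 m).
It fails at once if the lid is slammed (closing faster than 2.5 rad/s) (velocity of joint lid below -2.5 rad/s).
Of pot0, pot1, vial0, vial1, mailer0 only 3 to 5 are there at a start; the rules pass over those that are not, and their reading is None.
At some moment in a run one of pot0, pot1 may be knocked a few centimetres aside while the robot is not near it.
It also fails if it takes over 208 s, if anything falls off the work surface, if the arm or the gripper's body presses on something with over 40 N, if the wrist force passes 120 N, or if a joint passes its speed limit or range.

ROBOT

A 7-joint arm with a two-finger parallel gripper is mounted at the origin on a cart in front of the work surface, level with it; the furniture and walls round the work are solid. World frame = base frame: x ahead of the robot, y to its left, z up, the work surface at z = 0. Lengths are in m, angles in rad, forces in N, time in s.
With the tool pointing down it reaches from about 0.4 to 0.85 m from the base axis. Payload 6.9 kg.
Tool frame: the origin (TCP) lies midway between the tips of the shut fingers; the grasp point (between the pads) lies 19 mm behind it (r.grip_point_offset is the distance from the TCP to the grasp point, in m); z points along the fingers, y is the line along which they close (so a half turn about z gives the same grasp; the last joint's range is limited). The gripper opens to 85 mm and grips with 20 to 120 N. Pads are 22 mm wide; open, the fingers measure 114 mm over their backs; the gripper's body (76 mm by 85 mm) begins 54 mm behind the grasp point. The pads swing forward as they close: fully open they stand 13 mm farther back than shut.
Start: joints at [1.252, 0.507, -0.238, 1.5, 0.126, 1.149, -0.155], TCP at [0.257, -0.57, 0.231] pointing down, gripper open.
Joint ranges: [-3.08, 3.08], [-0.24, 2.05], [-1.43, 1.35], [0, 2.5], [-1.52, 4.66], [0.17, 1.96], [-2.89, 2.89]. Speed limits (rad/s): [2.39, 2.39, 3.14, 3.14, 3.14, 3.14, 3.14].

INTERFACE

Orientations are given as a unit quaternion [w, x, y, z].
In Python, from rig import sensors, imaging, r, nets gives the robot as it stands. The module is installed in compiled form; this text tells all that it offers.
- The arm moves only by the tool drive_tool, never from a script. Its argument "steps" is text: rows parted by semicolons, each of 7 numbers parted by spaces: the shift along the tool's x, y, z in units of 25 mm (1.0 is 25 mm), then the turn, a rotation vector about the tool's x, y, z in units of 5 degrees (1.0 is 5 degrees), then the closure in counts, from 0 (fully open) to 255 (shut). In form: x y z ax ay az jaw; .... A call has exactly 5 rows; each row is the pose to reach, as a shift and turn from the pose commanded when the call began, along the tool's axes at that moment; what a row does not reach only later rows make up. A row lasts 1/12 s, in which the tool goes at most 41.7 mm and 7.16 degrees, less where a joint would pass 70% of its speed; a pose out of reach is approached as far as the arm can. A call with a gripper value outside its range is refused whole. The fingers move at their own pace and stop on an object; "force" is the grip in N (left out, the last holds). Time passes only in rows, so rows that repeat a pose let the fingers close, or fill a call up. It gives the time, the measured TCP pose, the force, the opening and the grip force at its end, in the units of the state.
- sensors.sense(): the state, without advancing time (a new reading comes with each control period).
- imaging.snapshot(name): name is "scene" or "top"; returns the picture (384x512x3 uint8, red, green, blue); there is no depth.
- imaging.camera_model(name): a dict with "intrinsics" (3x3 intrinsics, pixels), "k1" (the pictures are not rectified: a ray, as slopes to the right and down, at radius r is drawn at 1 + k1 r^2 times it, then the intrinsics apply), "xyz" and "attitude" of the camera in the world. Camera axes: x right, y down, z forward; pixel columns grow to the right and rows downward; lengths in m; the calibration is good to about 2 mm. A picture is of the moment at which its call begins. camera_model takes no time and is no camera call.
- r.close_job(): hands the job in; it is judged then, once.
Trained networks look in the newest picture that a camera, given by its name, has taken for a name from the list of things; names that differ only in an ending like _2 or _b are one class to them, and where a whole thing is asked for, a point or a joint stands for the part that bears it (a point fixed in the world has none). Each returns a list of dicts, best first, with "confidence" (0 to 1); they miss things now and then, are a little off and sometimes report something else, mostly with a low value. They report only what shows in the picture. A call takes as long as a camera call.
- nets.find_in(name, camera): "bbox" ([left, top, right, bottom] in pixels, round what is visible of it).
The state is a dict: "t": time; "joint_pos": joint angles; "dq": joint speeds; "effort": joint torques, N m; "position": TCP position; "eef_rot": TCP orientation; "contact_force": force on the tool from outside, world axes, zero at the start; "moment": the same for the moment, N m; "width": finger opening in m; "gripper_force": force on a finger pad.
Only numpy, scipy, OpenCV 4.12 (cv2) and the standard library are available. Lean on these libraries where they do the work, as an engineer would, in place of code of your own. Each camera call takes 0.05 s, during which the arm holds its last target. There are 200 camera calls.

## Working session

There is one attempt and no reset: what is moved stays moved. The work goes in short steps, Python scripts to look and compute and a tool call to move; the robot and the scene stay as the last step left them, time stands still between calls to the robot, and variables do not carry over. Pictures are saved under pics/ and viewed, at most 14 in all, crops included, and the job is handed in when it is done.

Besides the shell and the picture viewer there is one more tool, called after "Call:" as name(argument=value, ...) on one line, values as JSON. drive_tool: Moves the arm, as the interface text tells. Its arguments: {"type":"object","properties":{"steps":{"type":"string"},"force":{"type":"number"}},"required":["steps"]}

```bash
mkdir -p pics
cat > h.py <<'E'
import numpy as np, cv2
from rig import sensors, imaging, r, nets
from scipy.spatial.transform import Rotation as R
def rot(q): return R.from_quat([q[1],q[2],q[3],q[0]]).as_matrix()
def cam(n):
    m=imaging.camera_model(n); a=np.array(m["attitude"],float)
    return np.array(m["intrinsics"]),m["k1"],np.array(m["xyz"]),(a if a.shape==(3,3) else rot(a))
def proj(n,P):
    K,k,c,A=cam(n); p=(np.atleast_2d(P)-c)@A; s=p[:,:2]/p[:,2:]
    s=s*(1+k*(s**2).sum(1,keepdims=True)); return s@K[:2,:2].T+K[:2,2]
def ray(n,uv):
    K,k,c,A=cam(n); d=(np.asarray(uv,float)-K[:2,2])@np.linalg.inv(K[:2,:2]).T; s=d.copy()
    for _ in range(20): s=d/(1+k*(s@s))
    return c,A@np.array([s[0],s[1],1])
def at_z(n,uv,z):
    c,d=ray(n,uv); return c+d*(z-c[2])/d[2]
def shot(n,f=None):
    im=imaging.snapshot(n)
    if f: cv2.imwrite('pics/'+f,cv2.cvtColor(im,cv2.COLOR_RGB2BGR))
    return im
def goto(P,Rt=None):
    """shift in tool units & rotvec units to reach TCP P, orientation Rt"""
    s=sensors.sense(); T=rot(s["eef_rot"]); 
    d=T.T@(np.array(P)-s["position"])/0.025
    w=np.zeros(3) if Rt is None else np.degrees(R.from_matrix(T.T@Rt).as_rotvec())/5
    print("shift",d.round(2),"turn",w.round(2))
E
python3 - <<'E'
from h import *
for n in("scene","top"):
    shot(n,n+"0.png"); m=imaging.camera_model(n); print(m)
    for o in("case","pot0","vial0","mailer0","latch","lid_tab","reagent_bottle","timer","tape_roll"):
        print(o,[(np.round(d["bbox"]).astype(int).tolist(),round(d["confidence"],2)) for d in nets.find_in(o,n)])
s=sensors.sense(); print(s); print(rot(s["eef_rot"]).round(2))
E
```

```text
{'intrinsics': array([[383.7051225 ,   0.        , 250.8167393 ],
       [  0.        , 383.7051225 , 194.55699534],
       [  0.        ,   0.        ,   1.        ]]), 'k1': -0.11363771048855413, 'xyz': array([-0.08660423,  0.34059543,  0.75970867]), 'attitude': array([ 0.20191354, -0.4456369 ,  0.78903679, -0.37156375])}
case [([147, 184, 279, 292], 0.83), ([148, 187, 275, 269], 0.46)]
pot0 [([148, 185, 276, 294], 0.73), ([322, 228, 340, 249], 0.63)]
vial0 [([294, 221, 303, 239], 0.58)]
mailer0 [([351, 200, 378, 228], 0.71)]
latch [([240, 247, 258, 265], 0.52)]
lid_tab [([146, 186, 277, 296], 0.67), ([148, 186, 275, 268], 0.61)]
reagent_bottle [([259, 142, 264, 176], 0.57)]
timer [([246, 185, 263, 202], 0.76)]
tape_roll [([277, 197, 292, 210], 0.64)]
{'intrinsics': array([[473.47699959,   0.        , 250.87006184],
       [  0.        , 473.47699959, 189.37714569],
       [  0.        ,   0.        ,   1.        ]]), 'k1': -0.06625704058876628, 'xyz': array([ 0.36996324, -0.09170228,  1.47274365]), 'attitude': array([ 0.05886943, -0.69549748,  0.71408101, -0.0539069 ])}
case [([15
[... 499 characters left out ...]
1.5001813 ,  0.12570632,
        1.1488949 , -0.15479005]), 'dq': array([ 0.00098249,  0.00111848, -0.00079347,  0.0015804 , -0.00030359,
        0.00152594, -0.00113708]), 'effort': array([ 9.53722315e-05, -6.20375633e+01, -2.18506470e+00, -2.49966788e+01,
        1.37405115e-02,  2.56008294e-03, -4.26423014e-05]), 'position': array([ 0.25699231, -0.56972052,  0.23129021]), 'eef_rot': array([ 5.34289044e-06,  9.77634581e-01,  2.10310784e-01, -3.01042034e-06]), 'contact_force': array([-0.14263981,  1.03656962,  0.00954206]), 'moment': array([0.03321044, 0.01340372, 0.05368795]), 'gripper_force': 0.0, 'width': 0.0853195523119562}
[[ 0.91  0.41 -0.  ]
 [ 0.41 -0.91 -0.  ]
 [-0.    0.   -1.  ]]
```

Run:
```python
import cv2
a=cv2.imread('pics/top0.png')[120:300,130:390]; cv2.imwrite('pics/top0c.png',cv2.resize(a,None,fx=3,fy=3,interpolation=cv2.INTER_CUBIC))
a=cv2.imread('pics/scene0.png')[120:310,130:390]; cv2.imwrite('pics/scene0c.png',cv2.resize(a,None,fx=3,fy=3,interpolation=cv2.INTER_CUBIC))
```

```text
(no output)
```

View pics/top0c.png

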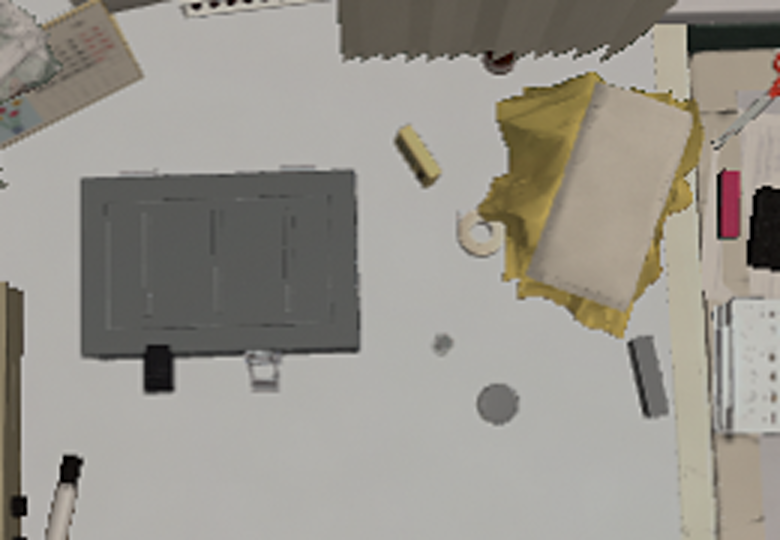

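View pics/scene0c.png

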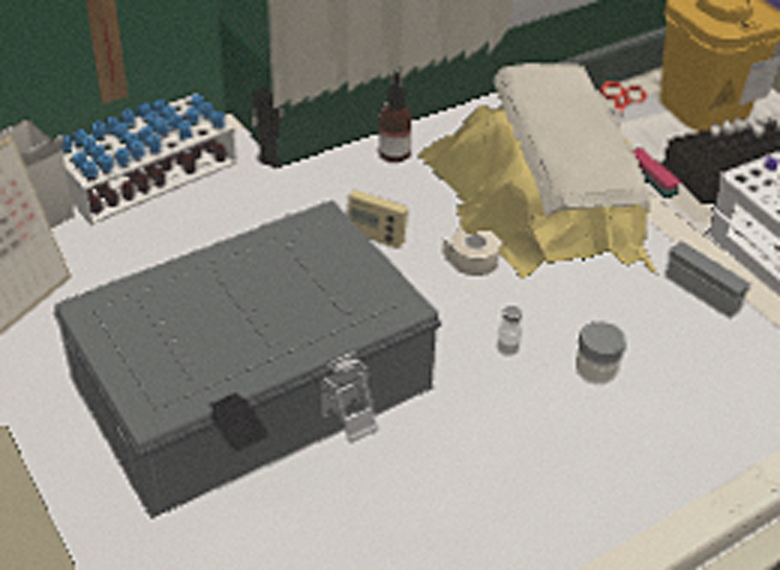

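The top crop shows one pot (498,404), one vial (443,344) and the mailer (648,376). The case lid has corners at (82,178), (355,170), (360,352) and (83,357), with the tab at (159,369) and the latch at (264,371). The scene view agrees.

Run:
```python
from h import *
c=lambda u,v:(130+u/3,120+v/3)
s=lambda u,v:(130+u/3,120+v/3)
print("lid corners z.093")
for p in [(82,178),(355,170),(360,352),(83,357)]: print(at_z("top",c(*p),.093).round(4))
print("tab",at_z("top",c(159,391),.094).round(4),at_z("top",c(145,369),.094),at_z("top",c(174,369),.094)); 
print("lid corners scene");
for p in [(57,310),(333,204),(439,320),(140,443)]: print(at_z("scene",s(*p),.093).round(4))
print("pot top",at_z("top",c(498,404),.042),"scene cap top",at_z("scene",s(602,338),.042),"bottom",at_z("scene",s(600,381),0))
print("vial",at_z("top",c(443,344),.048),at_z("scene",s(511,313),.048),at_z("scene",s(509,352),0))
print("mailer")
for p in [(628,338),(651,335),(668,414),(648,418)]: print(at_z("top",c(*p),.036).round(4))
for p in [(668,261),(690,243),(748,283),(728,312)]: print(at_z("scene",s(*p),.036 if p[0]!=728 else 0).round(4))
```

```text
lid corners z.093
[0.6301 0.1926 0.093 ]
[ 0.6306 -0.0783  0.093 ]
[ 0.4512 -0.0787  0.093 ]
[0.453  0.1907 0.093 ]
tab [0.4184 0.1165 0.094 ] [0.43993967 0.13003319 0.094     ] [0.43926509 0.10182835 0.094     ]
lid corners scene
[0.6216 0.1954 0.093 ]
[ 0.6257 -0.0726  0.093 ]
[ 0.4507 -0.0712  0.093 ]
[0.4564 0.1914 0.093 ]
pot top [ 0.39866689 -0.21474239  0.042     ] scene cap top [ 0.39972238 -0.21290563  0.042     ] bottom [ 3.87757323e-01 -2.08648065e-01 -1.11022302e-16]
vial [ 0.45963482 -0.1615349   0.048     ] [ 0.46146141 -0.15875771  0.048     ] [ 0.45860375 -0.16017006  0.        ]
mailer
[ 0.4612 -0.3493  0.036 ]
[ 0.4636 -0.3728  0.036 ]
[ 0.3839 -0.3856  0.036 ]
[ 0.3805 -0.3653  0.036 ]
[ 0.4498 -0.3396  0.036 ]
[ 0.4583 -0.3767  0.036 ]
[ 0.3872 -0.3841  0.036 ]
[ 0.3915 -0.3729  0.    ]
```

```bash
cat >> h.py <<'E'
def tilt(a,yaw=0):
    a=np.radians(a); M=np.array([[np.cos(a),0,np.sin(a)],[0,-1,0],[np.sin(a),0,-np.cos(a)]])
    return R.from_euler('z',yaw,degrees=True).as_matrix()@M
E
python3 - <<'E'
from h import *
goto([.32,-.36,.25],tilt(0)); goto([.36,-.1,.25],tilt(0))
E
```

```text
shift [ 5.75 -6.61 -0.75] turn [0.   0.   4.86]
shift [ 11.48 -15.43  -0.75] turn [0.   0.   4.86]
```

Call:
drive_tool(steps="1.2 -1.3 -0.2 0 0 1 0; 2.4 -2.6 -0.4 0 0 2 0; 3.6 -4 -0.6 0 0 3 0; 4.8 -5.3 -0.75 0 0 4 0; 5.8 -6.6 -0.75 0 0 4.86 0")

```text
t: 1.42
position: [0.319, -0.37, 0.2504]
eef_rot: [0.0, 1.0, -0.002, 0.001]
contact_force: [1.3, 0.3, 0.7]
width: 0.0856
gripper_force: 0.0
```

Call:
drive_tool(steps="0.4 -1.5 0 0 0 0 0; 0.8 -3 0 0 0 0 0; 1.2 -4.5 0 0 0 0 0; 1.6 -6 0 0 0 0 0; 2 -7.5 0 0 0 0 0")

```text
t: 1.83
position: [0.3684, -0.1824, 0.2501]
eef_rot: [0.0, 1.0, -0.0, 0.0]
contact_force: [0.2, 0.6, -0.2]
width: 0.0853
gripper_force: 0.0
```

Call:
drive_tool(steps="0.3 -1.5 0 0 0 0 0; 0.6 -3 0 0 0 0 0; 0.9 -4.5 0 0 0 0 0; 1.2 -6 0 0 0 0 0; 1.5 -7 0 0 0 0 0")

```text
t: 2.25
position: [0.4059, -0.0056, 0.2503]
eef_rot: [-0.0, 1.0, 0.001, 0.001]
contact_force: [-0.4, -0.1, -0.2]
width: 0.0851
gripper_force: 0.0
```

Run:
```python
from h import *
s=sensors.sense(); print(s["t"],s["position"],s["contact_force"]); goto([.40,.018,.16],tilt(25))
```

```text
2.25 [ 0.40585035 -0.00555398  0.25031606] [-0.40066801 -0.0621829  -0.16424278]
shift [-0.24 -0.94  3.61] turn [-0.01  4.99  0.03]
```

Call:
drive_tool(steps="-0.2 -0.3 0.5 0 1 0 0; -0.2 -0.6 1 0 2 0 0; -0.2 -0.9 2 0 3 0 0; -0.2 -0.94 3 0 4 0 0; -0.2 -0.94 3.6 0 5 0 0")

```text
t: 2.67
position: [0.4013, 0.0064, 0.1718]
eef_rot: [0.011, 0.983, -0.003, 0.184]
contact_force: [-1.5, -2.3, -0.8]
width: 0.0858
gripper_force: 0.0
```

Run:
```python
from h import *
s=sensors.sense(); print(s["t"],s["position"],s["joint_pos"]); goto([.424,.018,.040],tilt(25))
a=shot("scene")
for f in [a]:
    c=f[160:300,180:330]; cv2.imwrite('pics/a1.png',cv2.resize(c[:,:,::-1],None,fx=4,fy=4))
print(proj("scene",[[.424,.018,.042],[.445,.018,.072],[.427,.118,.09]])-[180,160])
```

```text
2.6667 [0.40130115 0.00641203 0.17181053] [ 0.26329773  0.09876445 -0.4486537   2.43703517  0.47487278  0.28419803
 -2.18793212]
shift [-1.06 -0.58  5.23] turn [ 0.26  0.77 -0.02]
[[ 70.8620181  101.6567642 ]
 [ 66.45503498  87.72683042]
 [ 32.30410972 104.4304239 ]]
```

View pics/a1.png

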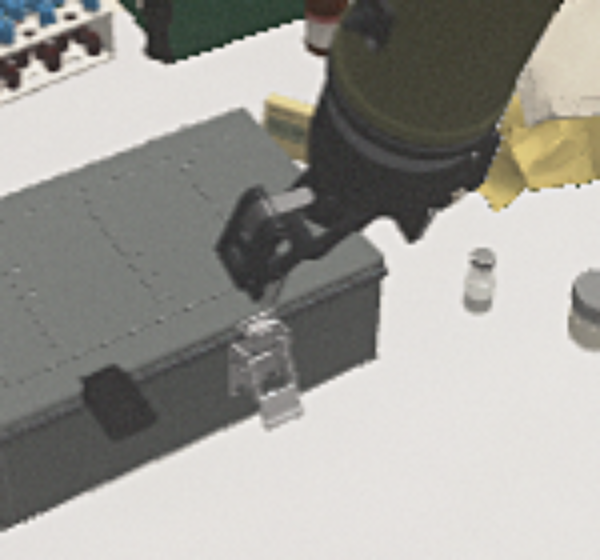

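The latch plate is at crop pixel (281,408). My estimate predicted (283,407), so the case pose is good. The arm is near its fold limit, so I'll use a smaller tilt.

Run:
```python
from h import *
goto([.408,.018,.10],tilt(15));goto([.424,.018,.036],tilt(15))
```

```text
shift [-0.83 -0.62  2.75] turn [ 0.32 -1.25 -0.06]
shift [-1.16 -0.7   5.37] turn [ 0.32 -1.25 -0.06]
```

Call:
drive_tool(steps="-0.4 -0.3 0.5 0.15 -0.6 0 0; -0.8 -0.6 1 0.3 -1.25 0 0; -0.8 -0.6 1.5 0.3 -1.25 0 0; -0.8 -0.6 2 0.3 -1.25 0 0; -0.8 -0.6 2 0.3 -1.25 0 0")

```text
t: 3.13
position: [0.406, 0.0189, 0.1193]
eef_rot: [-0.001, 0.992, -0.003, 0.13]
contact_force: [-0.5, 0.2, 0.7]
width: 0.0855
gripper_force: 0.0
```

Run:
```python
from h import *
s=sensors.sense(); print(s["t"],s["position"],s["joint_pos"]); goto([.424,.018,.036],tilt(15))
```

```text
3.1333 [0.40600701 0.01885226 0.11926658] [ 0.16770808  0.25014533 -0.3801174   2.41955845  0.54907262  0.27014486
 -2.2809883 ]
shift [-0.16  0.04  3.4 ] turn [-0.01  0.02 -0.07]
```

Call:
drive_tool(steps="0 0 0.8 0 0 0 0; 0 0 1.6 0 0 0 0; -0.1 0 2.4 0 0 0 0; -0.15 0 3.2 0 0 0 0; -0.15 0 3.4 0 0 0 0")

```text
t: 3.55
position: [0.4338, 0.0169, 0.0547]
eef_rot: [0.0, 0.993, 0.003, 0.117]
contact_force: [-0.2, 0.0, 0.3]
width: 0.0856
gripper_force: 0.0
```

Call:
drive_tool(steps="0 0 0 0 0 0 60; 0 0 0 0 0 0 120; 0 0 0 0 0 0 180; 0 0 0 0 0 0 255; 0 0 0 0 0 0 255", force=30)

```text
t: 3.97
position: [0.4315, 0.017, 0.0564]
eef_rot: [-0.001, 0.993, -0.002, 0.118]
contact_force: [-0.3, -0.7, -0.3]
width: 0.0256
gripper_force: 0.0
```

Call:
drive_tool(steps="0 0 0 0 0 0 255; 0 0 0 0 0 0 255; 0 0 0 0 0 0 255; 0 0 0 0 0 0 255; 0 0 0 0 0 0 255")

```text
t: 4.38
position: [0.4315, 0.0172, 0.0555]
eef_rot: [-0.001, 0.993, -0.002, 0.117]
contact_force: [-0.2, -0.5, -0.9]
width: -0.0
gripper_force: 0.0
```

Run:
```python
from h import *
s=sensors.sense(); print(s["t"],s["position"],s["joint_pos"]); T=rot(s["eef_rot"])
piv=np.array([.445,.018,.072]); p0=s["position"]
for a in np.arange(0,2.11,.2):
    th=a+np.arctan2(21,30); g=piv+.0366*np.array([-np.sin(th),0,-np.cos(th)]); g0=piv+np.array([-.021,0,-.03])
    print(round(a,2),(T.T@(g-g0)/.025).round(2))
```

```text
4.3833 [0.43151096 0.01718777 0.05552851] [ 0.10106513  0.4317133  -0.30379544  2.42445238  1.17599658  0.17560499
 -2.88699674]
0.0 [ 0. -0. -0.]
0.2 [-0.17  0.   -0.24]
0.4 [-0.29  0.   -0.5 ]
0.6 [-0.36  0.   -0.79]
0.8 [-0.36  0.   -1.08]
1.0 [-0.31 -0.   -1.37]
1.2 [-0.21 -0.   -1.64]
1.4 [-0.05 -0.   -1.89]
1.6 [ 0.16 -0.   -2.1 ]
1.8 [ 0.4  -0.   -2.26]
2.0 [ 0.67 -0.   -2.37]
```

Run:
```python
from h import *
goto([.41,.018,.12],tilt(0))
```

```text
shift [-0.24 -0.03 -2.71] turn [-0.02 -2.7  -0.04]
```

Call:
drive_tool(steps="-0.2 0 -1 0 0 0 0; -0.2 0 -2 0 -0.7 0 0; -0.25 0 -2.7 0 -1.4 0 0; -0.25 0 -2.7 0 -2.7 0 0; -0.25 0 -2.7 0 -2.7 0 0")

```text
t: 4.8
position: [0.4112, 0.0176, 0.122]
eef_rot: [-0.002, 1.0, -0.002, -0.002]
contact_force: [1.8, -0.9, 0.4]
width: 0.0608
gripper_force: 0.0
```

Run:
```python
from h import *
s=sensors.sense(); print(s["t"],s["position"],s["joint_pos"]); goto([.424,.018,.036],tilt(0))
```

```text
4.8 [0.41118627 0.01757664 0.12197677] [ 0.52270105  0.42739044 -0.85742154  2.17544264  0.47551211  0.73778012
 -2.22804648]
shift [ 0.53 -0.    3.44] turn [-0.05  0.05 -0.05]
```

Call:
drive_tool(steps="0 0 0.2 0 0 0 0; 0.1 0 0.8 0 0 0 0; 0.3 0 1.7 0 0 0 0; 0.5 0 2.6 0 0 0 0; 0.5 0 3.4 0 0 0 0")

```text
t: 5.22
position: [0.4219, 0.0174, 0.033]
eef_rot: [-0.001, 1.0, -0.001, 0.0]
contact_force: [1.2, 0.2, -0.1]
width: 0.0853
gripper_force: 0.0
```

Call:
drive_tool(steps="0 0 0 0 0 0 60; 0 0 0 0 0 0 100; 0 0 0 0 0 0 140; 0 0 0 0 0 0 180; 0 0 0 0 0 0 200", force=30)

```text
t: 5.63
position: [0.4228, 0.0196, 0.0358]
eef_rot: [-0.003, 1.0, -0.001, 0.001]
contact_force: [-7.4, 22.0, 14.0]
width: 0.0256
gripper_force: 31.3
```

Call:
drive_tool(steps="0 0 0 0 0 0 255; 0 0 0 0 0 0 255; 0 0 0 0 0 0 255; 0 0 0 0 0 0 255; 0 0 0 0 0 0 255")

```text
t: 6.05
position: [0.4227, 0.0199, 0.036]
eef_rot: [-0.003, 1.0, -0.0, 0.001]
contact_force: [-4.0, 8.3, 5.7]
width: 0.0259
gripper_force: 30.7
```

Run:
```python
from h import *
s=sensors.sense(); print(s["t"],s["position"],s["joint_pos"],s["width"]); T=rot(s["eef_rot"])
piv=np.array([.445,.018,.072]); p0=s["position"]
for a in np.arange(0,2.11,.2):
    th=a+np.arctan2(21,30); g=piv+.0366*np.array([-np.sin(th),0,-np.cos(th)]); g0=piv+np.array([-.021,0,-.03])
    print(round(a,2),(T.T@(g-g0)/.025).round(2))
```

```text
6.05 [0.42270455 0.01986564 0.03596065] [ 0.35543004  0.57257336 -0.66697509  2.25052608  0.71202744  0.53088895
 -2.43909779] 0.025896298201429257
0.0 [ 0. -0. -0.]
0.2 [-0.22 -0.   -0.19]
0.4 [-0.4  -0.   -0.42]
0.6 [-0.53 -0.   -0.69]
0.8 [-0.6  -0.   -0.97]
1.0 [-0.62 -0.01 -1.26]
1.2 [-0.58 -0.01 -1.55]
1.4 [-0.48 -0.01 -1.82]
1.6 [-0.33 -0.01 -2.08]
1.8 [-0.13 -0.01 -2.29]
2.0 [ 0.11 -0.01 -2.46]
```

Call:
drive_tool(steps="-0.22 -0.1 -0.19 0 0 0 255; -0.4 -0.1 -0.42 0 0 0 255; -0.53 -0.1 -0.69 0 0 0 255; -0.6 -0.1 -0.97 0 0 0 255; -0.62 -0.1 -1.26 0 0 0 255")

```text
t: 6.47
position: [0.4066, 0.02, 0.0672]
eef_rot: [-0.001, 1.0, -0.001, 0.0]
contact_force: [3.3, 1.9, -4.4]
width: 0.0252
gripper_force: 29.7
```

Call:
drive_tool(steps="0.04 0 -0.29 0 0 0 255; 0.14 0 -0.56 0 0 0 255; 0.29 0 -0.82 0 0 0 255; 0.49 0 -1.03 0 0 0 255; 0.75 0 -1.2 0 0 0 255")

```text
t: 6.88
position: [0.4214, 0.0197, 0.0962]
eef_rot: [-0.0, 1.0, -0.001, -0.004]
contact_force: [0.2, 6.7, -5.0]
width: 0.0244
gripper_force: 29.7
```

Call:
drive_tool(steps="0 0 0 0 0 0 255; 0.1 0 -0.02 0 0 0 255; 0.2 0 -0.04 0 0 0 255; 0.2 0 -0.04 0 0 0 255; 0.2 0 -0.04 0 0 0 255")

```text
t: 7.3
position: [0.4241, 0.0196, 0.0968]
eef_rot: [0.0, 1.0, -0.001, -0.006]
contact_force: [-17.5, 5.7, 12.4]
width: 0.0244
gripper_force: 31.2
```

Run:
```python
from h import *
a=shot("scene")
c=a[160:300,180:330]; cv2.imwrite('pics/a2.png',cv2.resize(c[:,:,::-1],None,fx=4,fy=4))
```

```text
(no output)
```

View pics/a2.png

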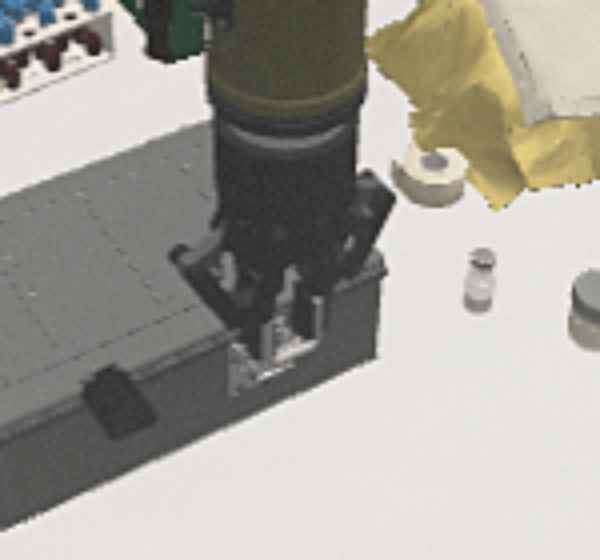

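The lever is held up at its stop (force 17 N). Now I'll release it and go over the tab.

Call:
drive_tool(steps="-0.2 0 0 0 0 0 0; -0.2 0 0 0 0 0 0; -0.2 0 0 0 0 0 0; -0.2 0 0 0 0 0 0; -0.2 0 -0.3 0 0 0 0")

```text
t: 7.77
position: [0.4254, 0.0192, 0.1044]
eef_rot: [-0.001, 1.0, -0.002, -0.001]
contact_force: [0.1, 0.6, 0.4]
width: 0.0827
gripper_force: 0.0
```

Call:
drive_tool(steps="0 0 -1 0 0 0 0; 0 0 -2 0 0 0 0; 0 0 -3 0 0 0 0; 0 -1.5 -3 0 0 0 0; 0 -3 -3 0 0 0 0")

```text
t: 8.18
position: [0.4275, 0.0922, 0.1816]
eef_rot: [-0.001, 1.0, -0.006, 0.001]
contact_force: [0.9, 0.8, -0.7]
width: 0.0855
gripper_force: 0.0
```

Run:
```python
from h import *
a=shot("scene")
c=a[160:300,180:330]; cv2.imwrite('pics/a3.png',cv2.resize(c[:,:,::-1],None,fx=4,fy=4))
s=sensors.sense(); print(s["t"],s["position"],s["joint_pos"],s["width"])
goto([.427,.119,.079],tilt(0))
```

```text
8.2333 [0.42675147 0.10315084 0.18245187] [ 0.39757395  0.37570319 -0.93046545  2.0366392   0.37875038  0.90085932
 -2.30804535] 0.08520368593915369
shift [-0.01 -0.6   4.14] turn [-0.09 -0.06  0.  ]
```

View pics/a3.png

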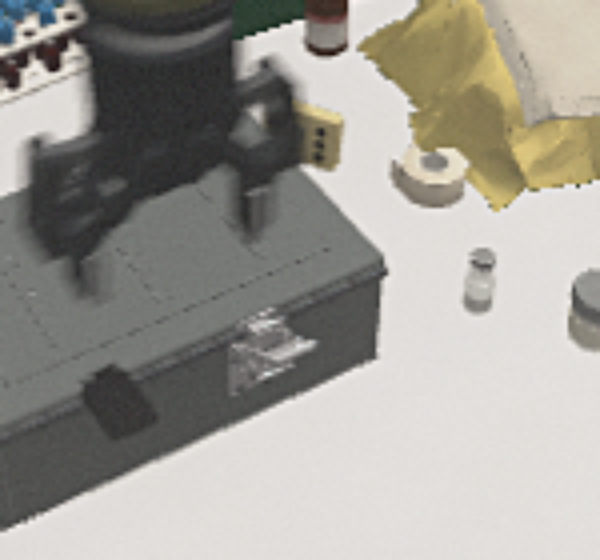

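Run:
```python
from h import *
piv=np.array([.445,.0195,.072])
for a in (1.0,1.2,1.4,1.6,1.8,2.0):
    th=a+np.arctan2(21,30); d=np.array([-np.sin(th),0,-np.cos(th)])
    q=[piv+l*d+[0,y,0] for l in (.0366,.0276,.0456) for y in (-.0135,.0135)]
    print(a,((proj("scene",q)-[180,160])*4).round().astype(int).tolist())
```

```text
1.0 [[315, 381], [276, 399], [307, 372], [268, 390], [324, 391], [284, 409]]
1.2 [[315, 372], [275, 390], [307, 365], [267, 383], [323, 379], [283, 398]]
1.4 [[313, 361], [273, 379], [305, 357], [266, 375], [321, 366], [281, 384]]
1.6 [[310, 350], [270, 368], [303, 348], [263, 366], [317, 352], [276, 370]]
1.8 [[305, 338], [266, 356], [300, 340], [260, 357], [311, 337], [271, 355]]
2.0 [[300, 327], [260, 344], [296, 331], [256, 349], [305, 323], [264, 340]]
```

Run:
```python
import cv2
a=cv2.imread('pics/a3.png')[270:440,200:360]; cv2.imwrite('pics/a3c.png',cv2.resize(a,None,fx=4,fy=3.5,interpolation=cv2.INTER_CUBIC))
```

```text
(no output)
```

View pics/a3c.png

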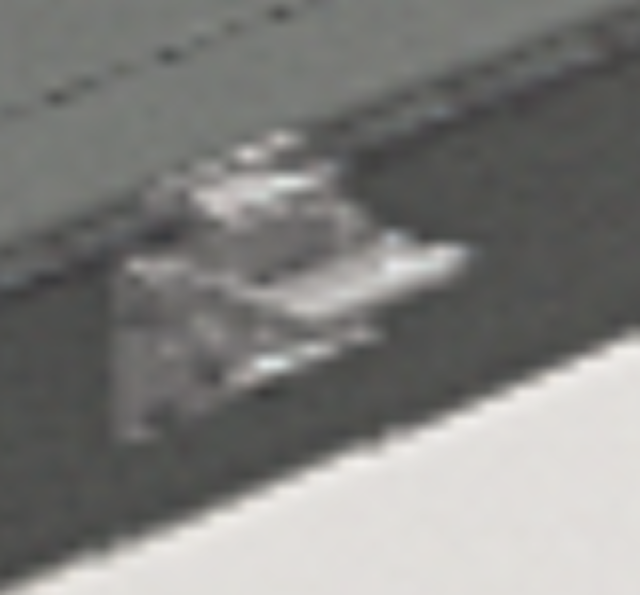

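The plate edge is at roughly (317,341) to (267,354) in the a3 crop. That puts the lever at about 1.7–1.8 rad, which is borderline, so I'll push it to its stop with shut fingers.

Call:
drive_tool(steps="-0.5 1 0 0 0 0 255; -1 2 0 0 0 0 255; -1.4 3 0 0 0 0 255; -1.4 4 0 0 0 0 255; -1.4 4 0.5 0 0 0 255")

```text
t: 8.65
position: [0.3907, -0.0102, 0.1683]
eef_rot: [0.001, 1.0, -0.004, 0.0]
contact_force: [0.4, -0.1, -0.5]
width: 0.0256
gripper_force: 0.0
```

Run:
```python
from h import *
s=sensors.sense(); print(s["t"],s["position"],s["joint_pos"],s["width"])
goto([.392,.0195,.092],tilt(0))
```

```text
8.65 [ 0.39066921 -0.01023671  0.16831872] [ 0.68573888  0.32006776 -0.93743912  2.15858242  0.35593599  0.82103392
 -2.05413872] 0.02560233373226927
shift [ 0.04 -1.19  3.05] turn [ 0.01 -0.01 -0.1 ]
```

Call:
drive_tool(steps="0 -0.6 0 0 0 0 255; 0 -1.2 0 0 0 0 255; 0 -1.2 1 0 0 0 255; 0 -1.2 2 0 0 0 255; 0 -1.2 3 0 0 0 255")

```text
t: 9.07
position: [0.3912, 0.0248, 0.092]
eef_rot: [-0.001, 1.0, -0.001, 0.001]
contact_force: [-0.4, -0.1, -1.0]
width: -0.0002
gripper_force: 0.0
```

Call:
drive_tool(steps="0.2 0 0 0 0 0 255; 0.4 0 0 0 0 0 255; 0.6 0 0 0 0 0 255; 0.7 0 0 0 0 0 255; 0.8 0 0 0 0 0 255")

```text
t: 9.48
position: [0.4006, 0.0242, 0.0924]
eef_rot: [0.002, 1.0, -0.0, -0.009]
contact_force: [-39.8, 7.5, 30.1]
width: -0.0004
gripper_force: 20.3
```

Call:
drive_tool(steps="-0.3 0 0 0 0 0 255; -0.6 0 0 0 0 0 255; -0.9 0 0 0 0 0 255; -0.9 0 -1 0 0 0 255; -0.9 0 -2 0 0 0 255")

```text
t: 9.9
position: [0.3875, 0.0249, 0.1433]
eef_rot: [-0.001, 1.0, -0.001, -0.001]
contact_force: [1.6, 0.4, 0.2]
width: -0.0
gripper_force: 0.0
```

Call:
drive_tool(steps="0 -1 -1.5 0 0 0 0; 0 -2.5 -2 0 0 0 0; 0 -4 -2 0 0 0 0; 0 -5 -2 0 0 0 0; 0 -5 -2 0 0 0 0")

```text
t: 10.32
position: [0.3892, 0.1556, 0.1948]
eef_rot: [-0.003, 1.0, 0.002, 0.002]
contact_force: [0.2, 0.1, 0.7]
width: 0.0604
gripper_force: 0.0
```

Run:
```python
from h import *
a=shot("scene"); t=shot("top")
c=cv2.resize(a[225:265,230:270],None,fx=10,fy=10,interpolation=cv2.INTER_CUBIC); d=cv2.resize(t[225:265,190:230],None,fx=10,fy=10,interpolation=cv2.INTER_CUBIC)
cv2.imwrite('pics/a4.png',np.hstack([c,d])[:,:,::-1])
piv=np.array([.445,.0195,.072])
for a in (1.2,1.4,1.6,1.8,2.0):
    th=a+np.arctan2(21,30); dd=np.array([-np.sin(th),0,-np.cos(th)])
    q=[piv+l*dd+[0,y,0] for l in (.0276,.0456) for y in (-.0135,.0135)]
    print(a,((proj("scene",q)-[230,225])*10).round().astype(int).tolist(),((proj("top",q)-[190,225])*10+[400,0]).round().astype(int).tolist())
s=sensors.sense();print(s["position"]); goto([.427,.1195,.079],tilt(0))
```

```text
1.2 [[267, 262], [169, 307], [307, 298], [208, 344]] [[714, 247], [622, 249], [714, 306], [622, 309]]
1.4 [[263, 242], [165, 287], [301, 265], [202, 311]] [[713, 240], [620, 242], [712, 295], [619, 298]]
1.6 [[257, 221], [158, 265], [291, 229], [191, 275]] [[712, 229], [619, 232], [710, 278], [616, 281]]
1.8 [[249, 199], [150, 243], [278, 193], [178, 238]] [[710, 216], [617, 218], [708, 256], [614, 258]]
2.0 [[240, 178], [141, 221], [262, 157], [161, 201]] [[709, 200], [616, 202], [706, 230], [612, 232]]
[0.38868811 0.15047964 0.19334386]
shift [1.53 1.25 4.57] turn [-0.03 -0.01 -0.  ]
```

View pics/a4.png

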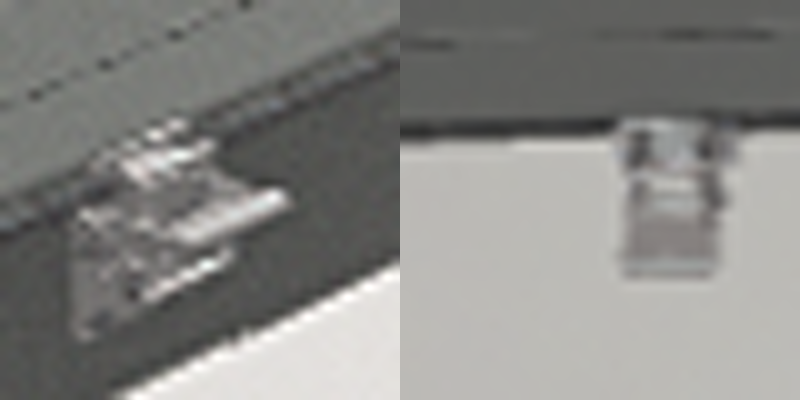

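The lever reads about 1.75. My push jammed by friction, and the earlier release pulled the lever back because I moved while opening. I'll regrip, push it to the stop, and release without moving.

Call:
drive_tool(steps="0.3 1.3 0 0 0 0 0; 0.6 2.6 0 0 0 0 0; 0.9 3.9 0.2 0 0 0 0; 1.2 5.1 0.5 0 0 0 0; 1.2 5.1 0.5 0 0 0 0")

```text
t: 10.83
position: [0.418, 0.014, 0.1783]
eef_rot: [0.001, 1.0, -0.007, -0.002]
contact_force: [-0.3, -0.3, 0.0]
width: 0.0852
gripper_force: 0.0
```

Run:
```python
from h import *
s=sensors.sense(); print(s["t"],s["position"],s["width"])
goto([.420,.0195,.092],tilt(0))
```

```text
10.8333 [0.41799313 0.01401815 0.17831464] 0.08518364924984462
shift [ 0.09 -0.23  3.45] turn [ 0.02  0.04 -0.15]
```

Call:
drive_tool(steps="0.1 -0.1 0.9 0 0 0 0; 0.1 -0.1 1.8 0 0 0 0; 0.1 -0.1 2.7 0 0 0 0; 0.1 -0.1 3.4 0 0 0 0; 0.1 -0.1 3.4 0 0 0 0")

```text
t: 11.25
position: [0.4187, 0.0228, 0.0925]
eef_rot: [-0.001, 1.0, -0.002, -0.003]
contact_force: [-0.6, -0.3, 0.4]
width: 0.0857
gripper_force: 0.0
```

Call:
drive_tool(steps="0 0 0 0 0 0 80; 0 0 0 0 0 0 140; 0 0 0 0 0 0 200; 0 0 0 0 0 0 255; 0 0 0 0 0 0 255")

```text
t: 11.67
position: [0.4195, 0.0209, 0.0951]
eef_rot: [0.002, 1.0, -0.002, -0.001]
contact_force: [0.2, -25.1, 1.8]
width: 0.0259
gripper_force: 25.6
```

Call:
drive_tool(steps="0 0 0 0 0 0 255; 0.2 0 -0.15 0 0 0 255; 0.35 0 -0.25 0 0 0 255; 0.45 0 -0.3 0 0 0 255; 0.5 0 -0.3 0 0 0 255")

```text
t: 12.08
position: [0.4292, 0.0204, 0.1019]
eef_rot: [0.003, 1.0, -0.003, -0.004]
contact_force: [-12.0, -9.1, 11.9]
width: 0.0255
gripper_force: 31.1
```

Call:
drive_tool(steps="0.1 0 -0.05 0 0 0 255; 0.1 0 -0.05 0 0 0 255; 0.1 0 -0.05 0 0 0 0; 0.1 0 -0.05 0 0 0 0; 0.1 0 -0.05 0 0 0 0")

```text
t: 12.5
position: [0.4361, 0.0249, 0.104]
eef_rot: [-0.001, 1.0, -0.001, 0.001]
contact_force: [-0.4, -0.5, -0.6]
width: 0.0615
gripper_force: 0.0
```

Call:
drive_tool(steps="0.1 0 -0.05 0 0 0 0; 0.1 0 -1 0 0 0 0; 0.1 0 -2 0 0 0 0; 0.1 -1 -3 0 0 0 0; 0.1 -2.5 -3 0 0 0 0")

```text
t: 12.92
position: [0.4408, 0.0856, 0.1821]
eef_rot: [-0.001, 1.0, -0.005, 0.002]
contact_force: [1.4, 0.5, -0.8]
width: 0.0858
gripper_force: 0.0
```

Call:
drive_tool(steps="0 -1.2 0 0 0 0 0; 0 -1.4 0 0 0 0 0; 0 -1.4 0 0 0 0 0; 0 -1.4 0 0 0 0 0; 0 -1.4 0 0 0 0 0")

```text
t: 13.33
position: [0.4383, 0.1207, 0.1783]
eef_rot: [-0.0, 1.0, -0.002, -0.001]
contact_force: [-0.1, 0.5, 1.0]
width: 0.0851
gripper_force: 0.0
```

Run:
```python
from h import *
a=shot("scene"); t=shot("top")
c=cv2.resize(a[225:265,230:270],None,fx=10,fy=10,interpolation=cv2.INTER_CUBIC); d=cv2.resize(t[225:265,190:230],None,fx=10,fy=10,interpolation=cv2.INTER_CUBIC)
cv2.imwrite('pics/a5.png',np.hstack([c,d])[:,:,::-1])
s=sensors.sense();print(s["position"],s["width"]); goto([.427,.1205,.079],tilt(0))
```

```text
[0.43835407 0.1205462  0.17835814] 0.0856226911294168
shift [-0.45  0.01  3.97] turn [-0.01  0.01 -0.06]
```

View pics/a5.png

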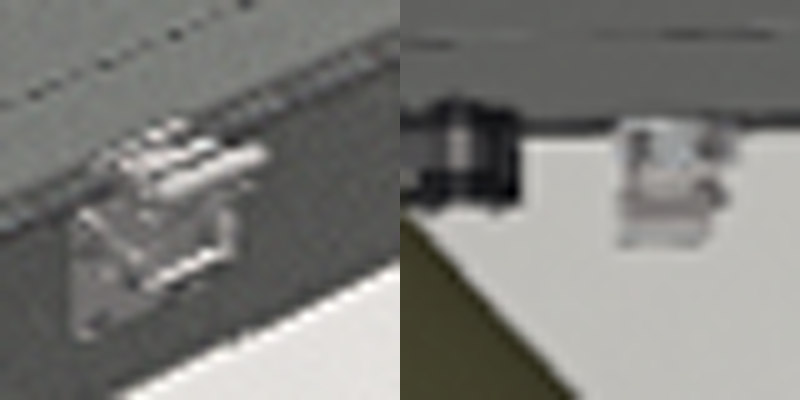

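The lever edge now runs (268,157) to (160,200), matching the 2.0 rad prediction. Next, the tab.

Call:
drive_tool(steps="-0.2 0 0.8 0 0 0 0; -0.45 0 1.6 0 0 0 0; -0.45 0 2.4 0 0 0 0; -0.45 0 3.2 0 0 0 0; -0.45 0 3.95 0 0 0 0")

```text
t: 13.85
position: [0.427, 0.1209, 0.0788]
eef_rot: [-0.001, 1.0, -0.002, -0.0]
contact_force: [0.3, 0.5, 0.3]
width: 0.0854
gripper_force: 0.0
```

Call:
drive_tool(steps="0 0 0 0 0 0 80; 0 0 0 0 0 0 140; 0 0 0 0 0 0 180; 0 0 0 0 0 0 200; 0 0 0 0 0 0 255")

```text
t: 14.27
position: [0.4277, 0.1201, 0.081]
eef_rot: [0.001, 1.0, -0.002, 0.001]
contact_force: [-2.9, 0.3, 18.3]
width: 0.029
gripper_force: 32.5
```

Call:
drive_tool(steps="0 0 0 0 0 0 255; 0 0 0 0 0 0 255; 0 0 0 0 0 0 255; 0 0 0 0 0 0 255; 0 0 0 0 0 0 255")

```text
t: 14.68
position: [0.4277, 0.1203, 0.0812]
eef_rot: [0.001, 1.0, -0.002, 0.001]
contact_force: [0.0, -5.9, 10.4]
width: 0.0293
gripper_force: 31.6
```

Run:
```python
from h import *
s=sensors.sense();print(s["position"],s["width"],s["contact_force"]); T=rot(s["eef_rot"])
h=np.array([.629,0,.085]);g0=np.array([.427,0,.090]);v=g0-h;r0=np.hypot(v[0],v[2]);a0=np.arctan2(v[2],-v[0])
for a in np.arange(0,1.8,.1):
    g=h+r0*np.array([-np.cos(a+a0),0,np.sin(a+a0)]); print(round(a,1),((g-g0)/.025*[1,1,-1])[[0,2]].round(2))
```

```text
[0.42772331 0.12028868 0.08116953] 0.02927935153982176 [ 0.0375984  -5.92959312 10.40369789]
0.0 [ 0. -0.]
0.1 [ 0.06 -0.81]
0.2 [ 0.2 -1.6]
0.3 [ 0.42 -2.38]
0.4 [ 0.72 -3.13]
0.5 [ 1.09 -3.85]
0.6 [ 1.52 -4.53]
0.7 [ 2.03 -5.16]
0.8 [ 2.59 -5.74]
0.9 [ 3.21 -6.25]
1.0 [ 3.88 -6.71]
1.1 [ 4.59 -7.09]
1.2 [ 5.34 -7.4 ]
1.3 [ 6.11 -7.64]
1.4 [ 6.9 -7.8]
1.5 [ 7.71 -7.87]
1.6 [ 8.52 -7.87]
1.7 [ 9.32 -7.79]
```

Call:
drive_tool(steps="0.06 0 -0.81 0 0 0 255; 0.2 0 -1.6 0 0 0 255; 0.42 0 -2.38 0 0 0 255; 0.72 0 -3.13 0 0 0 255; 1.09 0 -3.85 0 0 0 255")

```text
t: 15.1
position: [0.4542, 0.1203, 0.1775]
eef_rot: [0.0, 1.0, -0.002, -0.0]
contact_force: [4.7, -2.5, -8.3]
width: 0.0291
gripper_force: 30.1
```

Run:
```python
from h import *
s=sensors.sense();print(s["position"],s["width"],s["contact_force"],s["joint_pos"])
a=shot("scene","a6f.png"); print(nets.find_in("lid_tab","scene")[:1])
```

```text
[0.45415773 0.12032774 0.17746294] 0.0291481476287605 [ 4.70296549 -2.45665885 -8.25142928] [ 0.32565099  0.43293695 -0.9031672   1.96839901  0.42068369  0.93902791
 -2.36287641]
[{'bbox': [148.9, 183.6, 272.3, 238.5], 'confidence': 0.56}]
```

Call:
drive_tool(steps="0.43 0 -0.68 0 0 0 255; 0.94 0 -1.31 0 0 0 255; 1.5 0 -1.89 0 0 0 255; 2.12 0 -2.4 0 0 0 255; 2.79 0 -2.86 0 0 0 255")

```text
t: 15.62
position: [0.523, 0.1207, 0.2484]
eef_rot: [0.0, 1.0, -0.002, -0.001]
contact_force: [-1.4, -0.3, -4.6]
width: 0.0292
gripper_force: 29.9
```

Call:
drive_tool(steps="0.71 0 -0.38 0 0 0 255; 1.46 0 -0.69 0 0 0 255; 2.23 0 -0.93 0 0 0 255; 3.02 0 -1.09 0 0 0 255; 3.83 0 -1.16 0 0 0 255")

```text
t: 16.03
position: [0.6199, 0.1212, 0.2787]
eef_rot: [-0.001, 1.0, -0.001, 0.0]
contact_force: [-3.9, -2.0, 7.1]
width: 0.0287
gripper_force: 28.9
```

Call:
drive_tool(steps="0.4 0 0 0 0 0 255; 0.8 0 0 0 0 0 255; 1.2 0 0.04 0 0 0 255; 1.2 0 0.04 0 0 0 255; 1.2 0 0.04 0 0 0 255")

```text
t: 16.45
position: [0.6513, 0.1214, 0.2779]
eef_rot: [-0.002, 1.0, -0.002, 0.002]
contact_force: [0.4, -0.8, 7.3]
width: 0.0283
gripper_force: 28.9
```

Call:
drive_tool(steps="0 0 0 0 0 0 255; 0 0 0 0 0 0 0; 0 0 0 0 0 0 0; 0 0 0 0 0 0 0; 0 0 -0.5 0 0 0 0")

```text
t: 16.87
position: [0.6488, 0.1204, 0.2858]
eef_rot: [-0.0, 1.0, -0.001, -0.002]
contact_force: [0.7, 0.8, -1.2]
width: 0.0754
gripper_force: 0.0
```

Call:
drive_tool(steps="0 0 -0.8 0 0 0 0; 0 0 -1.6 0 0 0 0; 0 0 -2.2 0 0 0 0; -1.5 0.7 -2.2 0 0 0 0; -3 2 -2.2 0 0 0 0")

```text
t: 17.28
position: [0.5799, 0.0802, 0.3431]
eef_rot: [-0.003, 1.0, 0.001, -0.0]
contact_force: [-0.1, -0.0, 0.4]
width: 0.0856
gripper_force: 0.0
```

Call:
drive_tool(steps="-1 1.2 0 0 0 0 0; -2 2.4 0.5 0 0 0 0; -3 3.6 1 0 0 0 0; -3.5 5 1.5 0 0 0 0; -4 6.5 2 0 0 0 0")

```text
t: 17.7
position: [0.4786, -0.0862, 0.2926]
eef_rot: [-0.0, 1.0, -0.001, 0.0]
contact_force: [1.5, 0.3, 0.2]
width: 0.0854
gripper_force: 0.0
```

Call:
drive_tool(steps="0 1.2 0 0 0 0 0; 0 2.4 0 0 0 0 0; -0.5 3.6 0.2 0 0 0 0; -1 4.8 0.5 0 0 0 0; -1 5 0.5 0 0 0 0")

```text
t: 18.12
position: [0.4513, -0.2166, 0.2781]
eef_rot: [-0.0, 1.0, -0.005, -0.002]
contact_force: [0.1, -1.2, 0.2]
width: 0.0858
gripper_force: 0.0
```

Run:
```python
from h import *
s=sensors.sense();print(s["t"],s["position"],s["width"])
a=shot("scene","s7.png"); t=shot("top","t7.png")
c=cv2.resize(a[140:310,130:385],None,fx=3,fy=3,interpolation=cv2.INTER_CUBIC)[:,:765]; 
d=cv2.resize(t[130:290,140:300],None,fx=3.5,fy=3.5,interpolation=cv2.INTER_CUBIC)
cv2.imwrite('pics/s7c.png',c[:,:,::-1]);cv2.imwrite('pics/t7c.png',d[:,:,::-1])
for n in("pot0","vial0","mailer0"):
  for cm,z in(("scene",0),("top",0)):
    print(n,cm,[(np.round(q["bbox"]).tolist(),round(q["confidence"],2)) for q in nets.find_in(n,cm)])
```

```text
18.1167 [ 0.45130732 -0.21660819  0.2780665 ] 0.08581370968890734
pot0 scene [([320.0, 229.0, 341.0, 250.0], 0.57)]
pot0 top [([288.0, 250.0, 300.0, 259.0], 0.4)]
vial0 scene [([294.0, 220.0, 303.0, 240.0], 0.48)]
vial0 top []
mailer0 scene [([137.0, 133.0, 242.0, 222.0], 0.69), ([351.0, 201.0, 378.0, 229.0], 0.63)]
mailer0 top [([146.0, 160.0, 250.0, 247.0], 0.37)]
```

View pics/t7c.png

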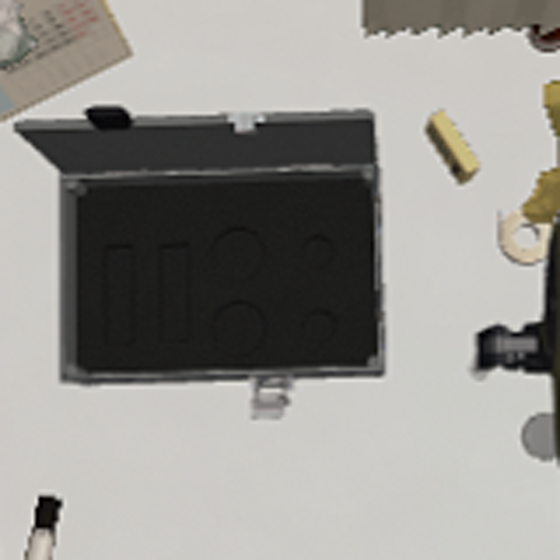

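View pics/s7c.png

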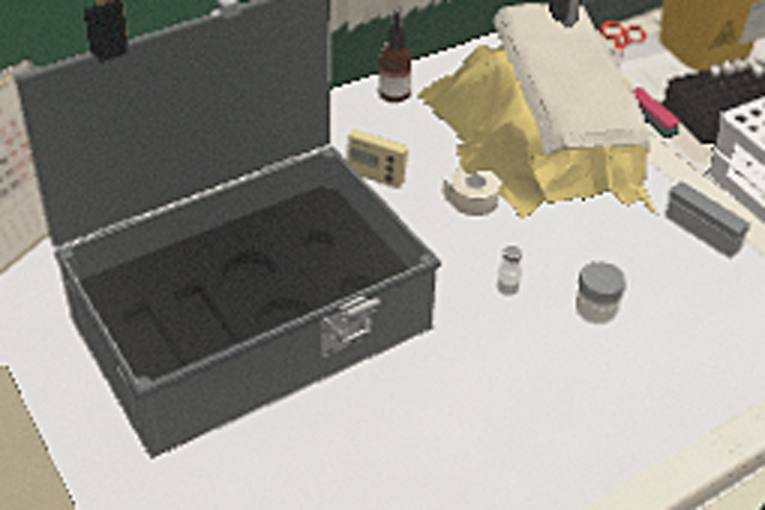

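The lid stands open. In the t7 crop the wide nests are at (238,327) and (238,253), the narrow ones at (320,327) and (319,251), and the slots at (173,292) and (119,293). The specimens are where they were.

Run:
```python
from h import *
c=lambda u,v:((u)/3.5+140,(v)/3.5+130)
s=lambda u,v:(130+u/3,140+v/3)
for n,p in dict(potF=(238,327),potR=(238,253),vialF=(320,327),vialR=(319,251),slotR=(173,292),slotL=(119,293)).items(): print(n,at_z("top",c(*p),.045).round(4))
for n,p in dict(rfl=(62,381),rfr=(384,375)).items(): print(n,at_z("top",c(*p),.085).round(4))
print("scene potR rim",at_z("scene",s(250,268),.045),"potF",at_z("scene",s(285,318),.045),"vialR",at_z("scene",s(319,243),.045))
# contrast-enhanced nests crop (both cams)
g=cv2.imread('pics/t7.png')[170:240,155:255]; g=cv2.cvtColor(g,cv2.COLOR_BGR2GRAY)
g=cv2.resize(np.clip((g.astype(float)-10)*5,0,255).astype(np.uint8),None,fx=8,fy=8,interpolation=cv2.INTER_CUBIC)
cv2.imwrite('pics/n7.png',g)
a=cv2.imread('pics/s7.png',0)
# pot & vial refine
t=cv2.imread('pics/t7.png')
```

```text
potF [0.4992 0.0477 0.045 ]
potR [0.5637 0.0469 0.045 ]
vialF [ 0.4974 -0.0232  0.045 ]
vialR [ 0.5636 -0.0236  0.045 ]
slotR [0.5311 0.1038 0.045 ]
slotL [0.5314 0.1509 0.045 ]
rfl [0.4539 0.1922 0.085 ]
rfr [ 0.4523 -0.0778  0.085 ]
scene potR rim [0.56539067 0.04676108 0.045     ] potF [0.49823791 0.04853867 0.045     ] vialR [ 0.5620188  -0.02066452  0.045     ]
```

View pics/n7.png

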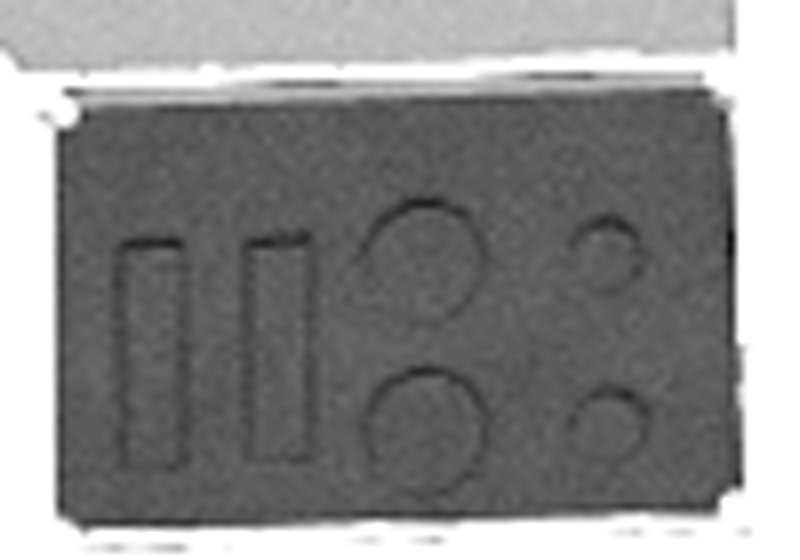

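The enhanced crop shows the nest outlines: pots at (427,432) and (425,262), vials at (609,423) and (608,254), and slots at (280,348) and (152,355). The sizes match what is given.

Run:
```python
from h import *
c=lambda u,v:(u/8+155-.44,v/8+170-.44)
for n,p in dict(potF=(427,432),potR=(425,262),vialF=(609,423),vialR=(608,254),slotR=(280,348),slotL=(152,355),slotRends0=(278,238),slotRends1=(281,460)).items(): print(n,at_z("top",c(*p),.045).round(4))
# pot/vial fine in scene and top 
c=lambda u,v:(130+u/3,140+v/3)
print("potcap",at_z("scene",c(602,278),.042),"vial top",at_z("scene",c(511,254),.048))
for b in ([320,229,341,250],[294,220,303,240]):
    print(at_z("scene",((b[0]+b[2])/2,b[3]-1.5),0), at_z("scene",((b[0]+b[2])/2,(b[1]+b[3])/2),.022))
s=sensors.sense(); print(s["position"]); goto([.46,-.160,.10],tilt(0))
```

```text
potF [0.4988 0.0479 0.045 ]
potR [0.5637 0.0479 0.045 ]
vialF [ 0.5005 -0.021   0.045 ]
vialR [ 0.5649 -0.0219  0.045 ]
slotR [0.5322 0.1034 0.045 ]
slotL [0.5308 0.1522 0.045 ]
slotRends0 [0.5744 0.1039 0.045 ]
slotRends1 [0.4896 0.1033 0.045 ]
potcap [ 0.39972238 -0.21290563  0.042     ] vial top [ 0.46044794 -0.15799407  0.048     ]
[ 3.82899879e-01 -2.06287361e-01 -1.11022302e-16] [ 0.39398145 -0.21136467  0.022     ]
[ 0.45672672 -0.15478541  0.        ] [ 0.46645133 -0.15945906  0.022     ]
[ 0.4554661  -0.20917266  0.28042872]
shift [ 0.18 -1.96  7.22] turn [-0.02 -0.   -0.  ]
```

Call:
drive_tool(steps="0.1 -0.7 1.4 0 0 0 0; 0.2 -1.4 2.8 0 0 0 0; 0.2 -2 4.2 0 0 0 0; 0.2 -2 5.6 0 0 0 0; 0.2 -2 7 0 0 0 0")

```text
t: 18.93
position: [0.4605, -0.1583, 0.1042]
eef_rot: [-0.001, 1.0, 0.0, 0.001]
contact_force: [0.6, -2.1, 0.1]
width: 0.0854
gripper_force: 0.0
```

Run:
```python
from h import *
s=sensors.sense(); print(s["position"],s["joint_pos"]); goto([.46,-.159,.018],tilt(0))
```

```text
[ 0.46046657 -0.15827086  0.10424822] [ 0.81047619  0.54287404 -0.78389223  2.02265659  0.536318    0.78968579
 -1.86235518]
shift [-0.02  0.04  3.45] turn [-0.02 -0.01  0.01]
```

Call:
drive_tool(steps="0 0 0.9 0 0 0 0; 0 0 1.8 0 0 0 0; 0 0 2.6 0 0 0 0; 0 0 3.4 0 0 0 0; 0 0 3.4 0 0 0 40", force=20)

```text
t: 19.35
position: [0.4587, -0.1589, 0.0176]
eef_rot: [-0.002, 1.0, -0.001, -0.002]
contact_force: [-0.9, 0.1, -0.0]
width: 0.0753
gripper_force: 0.0
```

Call:
drive_tool(steps="0 0 0 0 0 0 90; 0 0 0 0 0 0 130; 0 0 0 0 0 0 160; 0 0 0 0 0 0 180; 0 0 0 0 0 0 200")

```text
t: 19.77
position: [0.4606, -0.1604, 0.0212]
eef_rot: [-0.0, 1.0, -0.002, 0.001]
contact_force: [-0.7, 0.4, 5.7]
width: 0.0213
gripper_force: 21.2
```

Call:
drive_tool(steps="0 0 0 0 0 0 220; 0 0 0 0 0 0 220; 0 0 0 0 0 0 220; 0 0 0 0 0 0 220; 0 0 0 0 0 0 220")

```text
t: 20.18
position: [0.4607, -0.1604, 0.0212]
eef_rot: [-0.0, 1.0, -0.002, 0.001]
contact_force: [-0.6, -0.2, 7.6]
width: 0.0212
gripper_force: 21.3
```

Call:
drive_tool(steps="0 0 -1 0 0 0 220; 0 0 -2 0 0 0 220; 0 0 -3 0 0 0 220; 0 0 -4 0 0 0 220; 0 0 -4.5 0 0 0 220")

```text
t: 20.6
position: [0.4609, -0.1603, 0.1356]
eef_rot: [-0.0, 1.0, -0.001, 0.001]
contact_force: [0.2, 0.6, 0.1]
width: 0.0214
gripper_force: 20.7
```

Call:
drive_tool(steps="0.3 -1.2 0 0 0 0 220; 0.6 -2.4 0 0 0 0 220; 1 -3.6 0 0 0 0 220; 1.3 -4.8 0 0 0 0 220; 1.6 -5.6 0 0 0 0 220")

```text
t: 21.02
position: [0.5007, -0.0174, 0.1337]
eef_rot: [-0.001, 1.0, -0.0, 0.001]
contact_force: [-0.5, -0.3, -0.1]
width: 0.0214
gripper_force: 20.7
```

Call:
drive_tool(steps="0 0 0.4 0 0 0 220; 0 0 0.8 0 0 0 220; 0 0 1.2 0 0 0 220; 0 0 1.6 0 0 0 220; 0 0 1.6 0 0 0 220")

```text
t: 21.43
position: [0.4987, -0.022, 0.0906]
eef_rot: [-0.001, 1.0, -0.002, -0.002]
contact_force: [-0.7, -0.0, -1.1]
width: 0.0211
gripper_force: 20.7
```

Run:
```python
from h import *
s=sensors.sense(); p=s["position"];print(p,s["width"],s["contact_force"])
a=shot("scene","s8.png")
c=cv2.resize(np.clip(a[200:260,210:280].astype(float)*2.2,0,255).astype(np.uint8),None,fx=10,fy=10,interpolation=cv2.INTER_CUBIC)
cv2.imwrite('pics/s8c.png',c[:,:,::-1])
f=lambda P:((proj("scene",P)-[210,200])*10).round().astype(int).tolist()
print("vial bottom",f([[p[0],p[1],p[2]-.021]]),"nest rim",f([[.4995,-.0185,.045],[.513,-.0185,.045],[.486,-.0185,.045],[.4995,-.005,.045],[.4995,-.032,.045]]))
goto([.5006,-.019,.076],tilt(0))
```

```text
[ 0.49871883 -0.02199831  0.09057947] 0.021102584670163245 [-0.70397891 -0.00847711 -1.05630154]
vial bottom [[391, 287]] nest rim [[377, 358], [350, 326], [404, 391], [332, 378], [422, 339]]
shift [ 0.06 -0.1   0.62] turn [-0.02  0.04 -0.05]
```

View pics/s8c.png

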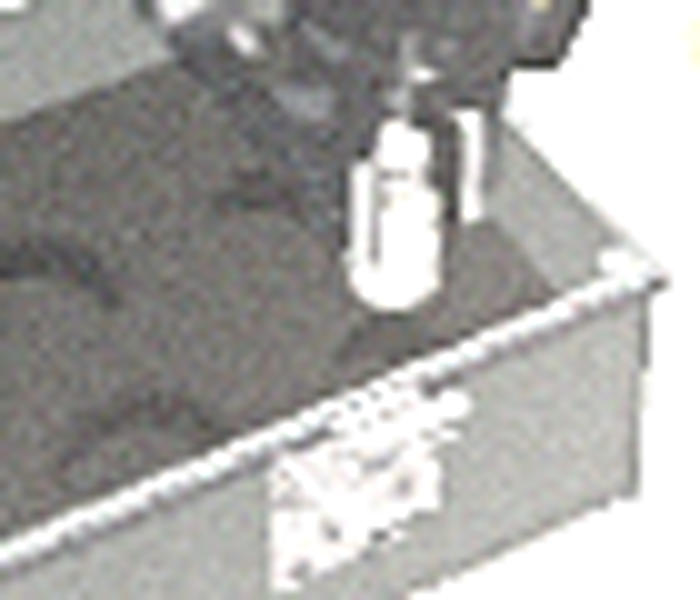

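The held vial's bottom appears at (395,292), predicted (391,287). The nest's far rim is near (350,326), as predicted. Inserting.

Call:
drive_tool(steps="0.07 -0.13 0.3 0 0 0 220; 0.07 -0.13 0.6 0 0 0 220; 0.07 -0.13 0.9 0 0 0 220; 0.07 -0.13 1.1 0 0 0 220; 0.07 -0.13 1.2 0 0 0 220")

```text
t: 21.9
position: [0.5023, -0.0174, 0.0634]
eef_rot: [-0.0, 1.0, -0.002, 0.0]
contact_force: [-6.0, -1.1, 20.3]
width: 0.0216
gripper_force: 23.1
```

Run:
```python
from h import *
s=sensors.sense(); print(s["position"],s["contact_force"]);goto([.5006,-.0188,.0505],tilt(0))
```

```text
[ 0.50225222 -0.01740814  0.06339076] [-6.00688162 -1.06611452 20.32626668]
shift [-0.07  0.06  0.52] turn [-0.   -0.   -0.03]
```

Call:
drive_tool(steps="0 0 -0.3 0 0 0 220; -0.1 0.04 -0.3 0 0 0 220; -0.1 0.04 -0.1 0 0 0 220; -0.1 0.04 0.1 0 0 0 220; -0.1 0.04 0.3 0 0 0 220")

```text
t: 22.32
position: [0.4993, -0.0182, 0.0545]
eef_rot: [-0.001, 1.0, -0.002, -0.0]
contact_force: [1.4, -0.6, -0.1]
width: 0.0212
gripper_force: 22.3
```

Run:
```python
from h import *
s=sensors.sense(); print(s["position"],s["contact_force"])
```

```text
[ 0.49931904 -0.01824989  0.05447419] [ 1.39460145 -0.59667986 -0.09276198]
```

It dropped in. I'll lower it to the floor, then release with a partial opening.

Call:
drive_tool(steps="0 0 0.1 0 0 0 220; 0 0 0.2 0 0 0 220; 0 0 0.2 0 0 0 220; 0 0 0.2 0 0 0 220; 0 0 0.2 0 0 0 220")

```text
t: 22.73
position: [0.4997, -0.0179, 0.0504]
eef_rot: [-0.001, 1.0, -0.001, -0.0]
contact_force: [-0.4, 0.0, 0.5]
width: 0.0215
gripper_force: 22.3
```

Call:
drive_tool(steps="0 0 0 0 0 0 120; 0 0 0 0 0 0 110; 0 0 0 0 0 0 110; 0 0 -1 0 0 0 110; 0 0 -2.2 0 0 0 110")

```text
t: 23.15
position: [0.4982, -0.0182, 0.1046]
eef_rot: [-0.001, 1.0, -0.001, -0.002]
contact_force: [-0.2, -0.3, -1.3]
width: 0.0485
gripper_force: 0.0
```

Call:
drive_tool(steps="0 0 -1 0 0 0 0; -0.6 1.4 -1 0 0 0 0; -1.2 2.8 -1 0 0 0 0; -2 4.2 -1 0 0 0 0; -2.8 5.6 -1 0 0 0 0")

```text
t: 23.57
position: [0.4286, -0.1592, 0.1305]
eef_rot: [-0.001, 1.0, -0.001, 0.0]
contact_force: [0.6, -1.3, -0.3]
width: 0.0852
gripper_force: 0.0
```

Run:
```python
from h import *
s=sensors.sense(); print(s["position"],s["contact_force"])
a=shot("scene","s9.png"); t=shot("top","t9.png")
for n in("pot0","vial0","mailer0"):
  for cm in("scene","top"):
    print(n,cm,[(np.round(q["bbox"]).tolist(),round(q["confidence"],2)) for q in nets.find_in(n,cm)])
v=np.array([.499,-.0185,0]); print("expected vial seated bbox: top",proj("scene",[v+[0,0,.078],v+[0,0,.03]]),proj("top",[v+[0,0,.078]]))
```

```text
[ 0.42856023 -0.15921527  0.13045874] [ 0.56558207 -1.28403386 -0.30170749]
pot0 scene [([320.0, 230.0, 340.0, 249.0], 0.69)]
pot0 top []
vial0 scene [([242.0, 227.0, 253.0, 238.0], 0.63), ([276.0, 197.0, 291.0, 211.0], 0.3)]
vial0 top [([225.0, 218.0, 233.0, 225.0], 0.6), ([212.0, 240.0, 224.0, 251.0], 0.21)]
mailer0 scene [([352.0, 202.0, 379.0, 229.0], 0.76)]
mailer0 top [([340.0, 235.0, 350.0, 258.0], 0.79)]
expected vial seated bbox: top [[247.87871336 226.81245713]
 [247.7404616  239.94782835]] [[229.26842764 221.9460635 ]]
```

The vial is seated; its detected top matches the expected pixel. Next, the pot.

Run:
```python
from h import *
goto([.399,-.213,.10],tilt(0)); goto([.399,-.213,.016],tilt(0))
```

```text
shift [-1.25  2.26  1.21] turn [-0.03 -0.01 -0.  ]
shift [-1.25  2.27  4.57] turn [-0.03 -0.01 -0.  ]
```

Call:
drive_tool(steps="-0.6 1.1 0 0 0 0 0; -1.25 2.26 0 0 0 0 0; -1.25 2.26 0.5 0 0 0 0; -1.25 2.26 1 0 0 0 0; -1.25 2.26 1 0 0 0 0")

```text
t: 24.38
position: [0.3973, -0.2136, 0.1036]
eef_rot: [-0.002, 1.0, -0.001, -0.001]
contact_force: [-0.2, 0.9, -0.5]
width: 0.0855
gripper_force: 0.0
```

Run:
```python
from h import *
print(sensors.sense()["position"]);goto([.399,-.213,.016],tilt(0))
shot("scene");print(nets.find_in("pot0","scene"))
```

```text
[ 0.39732635 -0.21355606  0.1036286 ]
shift [ 0.07 -0.01  3.51] turn [-0.04  0.03 -0.02]
[{'bbox': [321.6, 230.9, 340.8, 246.1], 'confidence': 0.53}]
```

Call:
drive_tool(steps="0.05 0 0.9 0 0 0 0; 0.05 0 1.8 0 0 0 0; 0.05 0 2.7 0 0 0 0; 0.05 0 3.5 0 0 0 0; 0.05 0 3.5 0 0 0 0", force=30)

```text
t: 24.9
position: [0.3988, -0.2128, 0.0157]
eef_rot: [-0.002, 1.0, -0.0, -0.001]
contact_force: [0.3, 0.5, 0.3]
width: 0.0854
gripper_force: 0.0
```

Call:
drive_tool(steps="0 0 0 0 0 0 60; 0 0 0 0 0 0 90; 0 0 0 0 0 0 120; 0 0 0 0 0 0 150; 0 0 0 0 0 0 180")

```text
t: 25.32
position: [0.3999, -0.2145, 0.0189]
eef_rot: [-0.0, 1.0, -0.002, 0.001]
contact_force: [-0.5, 1.0, 8.1]
width: 0.0395
gripper_force: 29.3
```

Call:
drive_tool(steps="0 0 0 0 0 0 180; 0 0 0 0 0 0 180; 0 0 0 0 0 0 180; 0 0 -1 0 0 0 180; 0 0 -2 0 0 0 180")

```text
t: 25.73
position: [0.3984, -0.2139, 0.0682]
eef_rot: [-0.001, 1.0, -0.001, -0.001]
contact_force: [0.6, -0.2, -0.0]
width: 0.0386
gripper_force: 30.7
```

Call:
drive_tool(steps="0 0 -1.2 0 0 0 180; 0 0 -2.4 0 0 0 180; 0.5 -1.2 -2.4 0 0 0 180; 1 -2.4 -2.4 0 0 0 180; 1.5 -3.6 -2.4 0 0 0 180")

```text
t: 26.15
position: [0.4372, -0.1248, 0.1291]
eef_rot: [-0.0, 1.0, -0.003, 0.001]
contact_force: [0.8, -0.7, -0.8]
width: 0.0389
gripper_force: 30.8
```

Call:
drive_tool(steps="0.5 -1.3 0 0 0 0 180; 1 -2.6 0 0 0 0 180; 1.5 -3.9 0 0 0 0 180; 2 -5.2 0 0 0 0 180; 2.5 -6.5 0 0 0 0 180")

```text
t: 26.57
position: [0.5002, 0.0393, 0.1288]
eef_rot: [-0.001, 1.0, -0.002, 0.0]
contact_force: [1.3, 0.1, -0.9]
width: 0.0393
gripper_force: 30.8
```

Call:
drive_tool(steps="0 -0.3 0 0 0 0 180; 0 -0.5 0.4 0 0 0 180; 0 -0.5 0.8 0 0 0 180; 0 -0.5 1 0 0 0 180; 0 -0.5 1 0 0 0 180")

```text
t: 26.98
position: [0.4984, 0.048, 0.1012]
eef_rot: [-0.0, 1.0, -0.002, -0.002]
contact_force: [0.7, -0.6, -0.3]
width: 0.0389
gripper_force: 30.8
```

Run:
```python
from h import *
s=sensors.sense(); print(s["position"],s["width"]);goto([.4992,.0508,.0595],tilt(0))
```

```text
[0.49835536 0.04802419 0.10123477] 0.03887503172281641
shift [ 0.04 -0.11  1.67] turn [-0.    0.04 -0.06]
```

Call:
drive_tool(steps="0.03 -0.1 0.4 0 0 0 180; 0.03 -0.1 0.8 0 0 0 180; 0.03 -0.1 1.2 0 0 0 180; 0.03 -0.1 1.5 0 0 0 180; 0.03 -0.1 1.7 0 0 0 180")

```text
t: 27.4
position: [0.5, 0.0526, 0.0591]
eef_rot: [-0.001, 1.0, -0.002, -0.001]
contact_force: [0.1, 0.1, -0.6]
width: 0.0391
gripper_force: 30.8
```

Run:
```python
from h import *
s=sensors.sense(); print(s["position"],s["contact_force"])
```

```text
[0.50001586 0.05257986 0.05913276] [ 0.09854986  0.05641233 -0.58234915]
```

Call:
drive_tool(steps="0 0 0.2 0 0 0 180; 0 0 0.3 0 0 0 180; 0 0 0.38 0 0 0 180; 0 0 0.4 0 0 0 180; 0 0 0.4 0 0 0 180")

```text
t: 27.82
position: [0.5006, 0.053, 0.0506]
eef_rot: [-0.001, 1.0, -0.001, -0.0]
contact_force: [-0.3, -0.3, 0.1]
width: 0.039
gripper_force: 30.8
```

Call:
drive_tool(steps="0 0 0 0 0 0 90; 0 0 0 0 0 0 80; 0 0 0 0 0 0 80; 0 0 -1 0 0 0 80; 0 0 -2.2 0 0 0 80")

```text
t: 28.23
position: [0.4992, 0.0526, 0.1048]
eef_rot: [-0.001, 1.0, -0.001, -0.002]
contact_force: [0.4, -0.8, 1.2]
width: 0.0587
gripper_force: 0.0
```

Call:
drive_tool(steps="0 0 -1 0 0 0 80; -0.6 1.4 -1.5 0 0 0 0; -1.2 2.8 -1.5 0 0 0 0; -1.8 4.2 -1.5 0 0 0 0; -2.2 5.6 -1.5 0 0 0 0")

```text
t: 28.65
position: [0.4437, -0.0883, 0.1432]
eef_rot: [-0.0, 1.0, -0.001, -0.0]
contact_force: [0.7, -1.2, -0.3]
width: 0.0858
gripper_force: 0.0
```

Call:
drive_tool(steps="-0.4 1.4 0 0 0 0 0; -0.8 2.8 0 0 0 0 0; -1.2 4.2 0 0 0 0 0; -1.6 5.6 0 0 0 0 0; -2 7 0 0 0 0 0")

```text
t: 29.07
position: [0.3939, -0.2637, 0.1428]
eef_rot: [-0.001, 1.0, -0.002, 0.0]
contact_force: [1.3, 0.1, -0.5]
width: 0.0855
gripper_force: 0.0
```

Run:
```python
from h import *
s=sensors.sense(); print(s["position"],s["contact_force"],s["joint_pos"])
a=shot("scene","s10.png"); t=shot("top","t10.png")
for n in("pot0","vial0","mailer0"):
  for cm in("scene","top"):
    print(n,cm,[(np.round(q["bbox"],1).tolist(),round(q["confidence"],2)) for q in nets.find_in(n,cm)])
v=np.array([.4995,.0515,0]); print("expected pot: ",proj("scene",[v+[0,0,.072],v+[0,0,.03]]),proj("top",[v+[0,0,.072]]))
c=cv2.resize(a[190:240,335:395],None,fx=10,fy=10,interpolation=cv2.INTER_CUBIC)
d=cv2.resize(t[220:270,325:365],None,fx=5,fy=10,interpolation=cv2.INTER_CUBIC)
cv2.imwrite('pics/m10.png',np.hstack([c,d])[:,:,::-1])
```

```text
[ 0.39387742 -0.263688    0.1428026 ] [ 1.26326911  0.07057708 -0.49566527] [ 1.1269317   0.47897732 -0.84982763  2.00629326  0.4716016   0.86286636
 -1.55751314]
pot0 scene [([212.0, 235.6, 234.5, 251.7], 0.66)]
pot0 top [([195.2, 216.7, 212.7, 231.2], 0.56)]
vial0 scene [([241.2, 224.9, 253.9, 238.6], 0.65), ([134.1, 132.6, 277.5, 294.4], 0.26)]
vial0 top []
mailer0 scene [([351.2, 203.4, 379.5, 225.6], 0.71), ([136.2, 132.9, 277.0, 289.1], 0.6), ([238.6, 239.1, 256.2, 256.7], 0.31)]
mailer0 top []
expected pot:  [[223.34124189 238.67735055]
 [223.92273055 250.14175195]] [[205.81789533 222.56924723]]
```

View pics/m10.png

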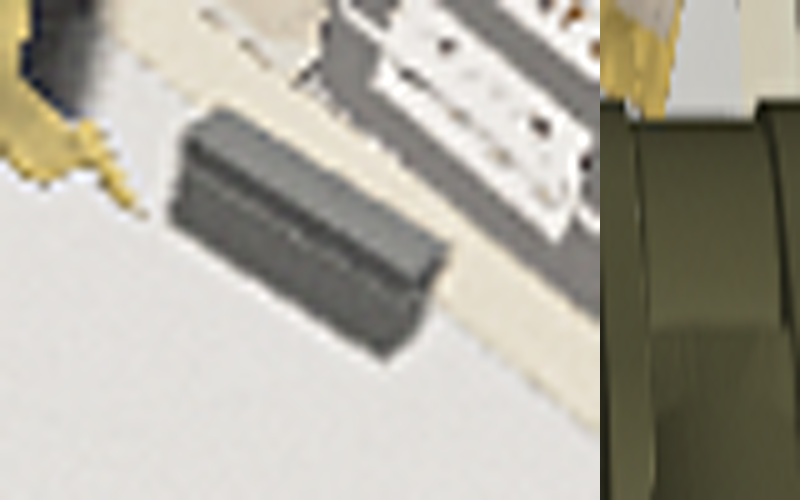

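Run:
```python
from h import *
c=lambda u,v:(335+u/10-.45,190+v/10-.45)
P=[at_z("scene",c(*p),.036) for p in [(220,105),(188,142),(447,247),(420,280)]]
B=[at_z("scene",c(*p),.0) for p in [(175,217),(387,358)]]
print(np.round(P,4),np.mean(P,0)); print(np.round(B,4))
for a,b in((P[0],P[2]),(P[1],P[3]),(B[0],B[1])): d=a-b; print(np.degrees(np.arctan2(d[1],d[0])),np.hypot(*d[:2]))
# strip beside: at z 0
print(at_z("scene",c(330,170),0),at_z("scene",c(470,260),0))
# top initial, refine by min-area rect of grey
t=cv2.imread('pics/top0.png').astype(int); sub=t[215:270,325:362]; m=((sub.max(2)<150)).astype(np.uint8)
n,l,st,ce=cv2.connectedComponentsWithStats(m); i=1+np.argmax(st[1:,4]); print(st[i],ce[i]+[325,215]); 
r_=cv2.minAreaRect(np.argwhere(l==i)[:,::-1].astype(np.float32)); print(r_,at_z("top",np.array(r_[0])+[325,215],.02))
```

```text
[[ 0.4667 -0.3708  0.036 ]
 [ 0.4593 -0.3511  0.036 ]
 [ 0.3875 -0.3841  0.036 ]
 [ 0.3818 -0.3674  0.036 ]] [ 0.42384237 -0.36836993  0.036     ]
[[ 0.4633 -0.3586  0.    ]
 [ 0.3866 -0.3703 -0.    ]]
9.523122710073714 0.08025589441826532
11.845473338704668 0.07921139256538944
8.68533023170488 0.07756601977540799
[ 0.45447562 -0.41431457  0.        ] [ 0.40346504 -0.42198152  0.        ]
[ 14  17  14  28 253] [345.53359684 245.37944664]
((20.547752380371094, 30.37359619140625), (27.6577205657959, 9.29419231414795), 77.00537872314453) [ 0.42296177 -0.36920512  0.02      ]
```

The pot is seated. The mailer's top corners in the crop are (220,105), (188,142), (447,247) and (420,280), giving a centre of (0.423,-0.3685) and yaw about 10°. The rail beside it is 25 mm or more away, so I'll approach with the jaw partly open.

Run:
```python
from h import *
print(sensors.sense()["position"]);goto([.423,-.368,.08],tilt(0,10))
```

```text
[ 0.39529267 -0.26058212  0.14273622]
shift [1.11 4.3  2.5 ] turn [-0.02 -0.   -2.  ]
```

Call:
drive_tool(steps="0.3 1.1 0 0 0 -0.5 120; 0.6 2.2 0 0 0 -1 120; 0.9 3.3 0 0 0 -1.5 120; 1.1 4.3 0.5 0 0 -2 120; 1.1 4.3 1.2 0 0 -2 120")

```text
t: 29.88
position: [0.4237, -0.3744, 0.1126]
eef_rot: [0.001, 0.996, 0.085, 0.001]
contact_force: [-1.1, -0.9, -0.6]
width: 0.0452
gripper_force: 0.0
```

Call:
drive_tool(steps="0 0 0.5 0 0 0 120; 0 0 0.9 0 0 0 120; 0 0 0.9 0 0 0 120; 0 0 0.9 0 0 0 120; 0 0 0.9 0 0 0 120")

```text
t: 30.3
position: [0.4226, -0.3686, 0.0906]
eef_rot: [-0.001, 0.996, 0.087, 0.0]
contact_force: [0.9, -0.2, 0.3]
width: 0.0453
gripper_force: 0.0
```

Run:
```python
from h import *
s=sensors.sense();print(s["position"],s["width"]);goto([.423,-.3683,.016],tilt(0,10))
```

```text
[ 0.42256316 -0.36861146  0.09061382] 0.04526882196401523
shift [ 0.02 -0.01  2.98] turn [-0.01 -0.01 -0.01]
```

Call:
drive_tool(steps="0 0 0.8 0 0 0 120; 0 0 1.6 0 0 0 120; 0 0 2.4 0 0 0 120; 0 0 2.95 0 0 0 120; 0 0 2.95 0 0 0 120", force=40)

```text
t: 30.72
position: [0.421, -0.3685, 0.0146]
eef_rot: [-0.002, 0.996, 0.086, -0.001]
contact_force: [-0.9, 0.2, -0.1]
width: 0.0452
gripper_force: 0.0
```

Call:
drive_tool(steps="0 0 0 0 0 0 160; 0 0 0 0 0 0 200; 0 0 0 0 0 0 230; 0 0 0 0 0 0 230; 0 0 0 0 0 0 230")

```text
t: 31.13
position: [0.4228, -0.3696, 0.0176]
eef_rot: [-0.0, 0.996, 0.086, 0.001]
contact_force: [0.1, 0.6, 7.0]
width: 0.0188
gripper_force: 40.6
```

Call:
drive_tool(steps="0 0 0 0 0 0 230; 0 0 0 0 0 0 230; 0 0 -1.2 0 0 0 230; 0 0 -2.4 0 0 0 230; 0 0 -3.6 0 0 0 230")

```text
t: 31.55
position: [0.4217, -0.3691, 0.1074]
eef_rot: [-0.001, 0.996, 0.086, -0.0]
contact_force: [-0.3, -0.4, -0.4]
width: 0.0193
gripper_force: 39.7
```

Run:
```python
from h import *
s=sensors.sense();print(s["position"],s["width"]);goto([.5315,.1064,.135],tilt(0,0))
```

```text
[ 0.4216699  -0.36907659  0.10742796] 0.01931242854306911
shift [  7.58 -17.99  -1.06] turn [-0.03  0.    1.97]
```

Call:
drive_tool(steps="0.3 -1.2 -0.6 0 0 0.4 230; 0.6 -2.4 -1.1 0 0 0.8 230; 0.9 -3.8 -1.1 0 0 1.2 230; 1.3 -5.2 -1.1 0 0 1.6 230; 1.7 -6.4 -1.1 0 0 2 230")

```text
t: 31.97
position: [0.4362, -0.2027, 0.1348]
eef_rot: [-0.0, 1.0, -0.002, 0.0]
contact_force: [0.3, 0.0, -0.1]
width: 0.0193
gripper_force: 39.7
```

Run:
```python
from h import *
s=sensors.sense();print(s["position"],s["width"]);goto([.5315,.1064,.135],tilt(0,0))
```

```text
[ 0.43620134 -0.20265107  0.13481664] 0.01928853680702969
shift [ 3.750e+00 -1.238e+01  1.000e-02] turn [-0.01 -0.01 -0.05]
```

Call:
drive_tool(steps="0.4 -1.2 0 0 0 0 230; 0.8 -2.4 0 0 0 0 230; 1.2 -3.7 0 0 0 0 230; 1.6 -5 0 0 0 0 230; 2 -6.3 0 0 0 0 230")

```text
t: 32.38
position: [0.4872, -0.0458, 0.1348]
eef_rot: [-0.001, 1.0, -0.002, 0.0]
contact_force: [-0.3, -0.4, 0.4]
width: 0.0194
gripper_force: 39.7
```

Call:
drive_tool(steps="0.4 -1.2 0 0 0 0 230; 0.8 -2.4 0 0 0 0 230; 1.2 -3.7 0 0 0 0 230; 1.6 -5 0 0 0 0 230; 1.75 -5.9 0 0 0 0 230")

```text
t: 32.8
position: [0.5321, 0.1039, 0.1353]
eef_rot: [-0.002, 1.0, -0.0, 0.001]
contact_force: [0.7, -0.9, -0.8]
width: 0.0193
gripper_force: 39.7
```

Call:
drive_tool(steps="0 0 0 0 0 0 230; 0 0 0.5 0 0 0 230; 0 0 1 0 0 0 230; 0 0 1.3 0 0 0 230; 0 0 1.3 0 0 0 230")

```text
t: 33.22
position: [0.5302, 0.0993, 0.1007]
eef_rot: [-0.0, 1.0, -0.002, -0.001]
contact_force: [-0.5, -0.5, -0.7]
width: 0.0188
gripper_force: 39.7
```

Run:
```python
from h import *
s=sensors.sense();p=s["position"];print(p,s["width"]);goto([.5315,.1064,.0695],tilt(0,0))
a=shot("scene","s11.png");a=np.clip(a.astype(float)*2.2,0,255).astype(np.uint8)
c=cv2.resize(a[205:265,165:245],None,fx=10,fy=10,interpolation=cv2.INTER_CUBIC); cv2.imwrite('pics/s11c.png',c[:,:,::-1])
f=lambda P:((proj("scene",P)-[165,205])*10).round().astype(int).tolist()
b=p-[0,0,.0176]
print("mailer bottom",f([b+[-.04,.01,0],b+[-.04,-.01,0],b+[.04,-.01,0],b+[.04,.01,0]]))
q=np.array([.5315,.1064,.045]); print("slot",f([q+[-.042,.012,0],q+[-.042,-.012,0],q+[.042,-.012,0],q+[.042,.012,0]]))
```

```text
[0.53016787 0.0993486  0.10073837] 0.018777890484670153
shift [ 0.06 -0.28  1.25] turn [-0.01  0.03 -0.04]
mailer bottom [[385, 420], [461, 388], [316, 186], [244, 214]]
slot [[364, 542], [452, 504], [305, 291], [220, 325]]
```

View pics/s11c.png

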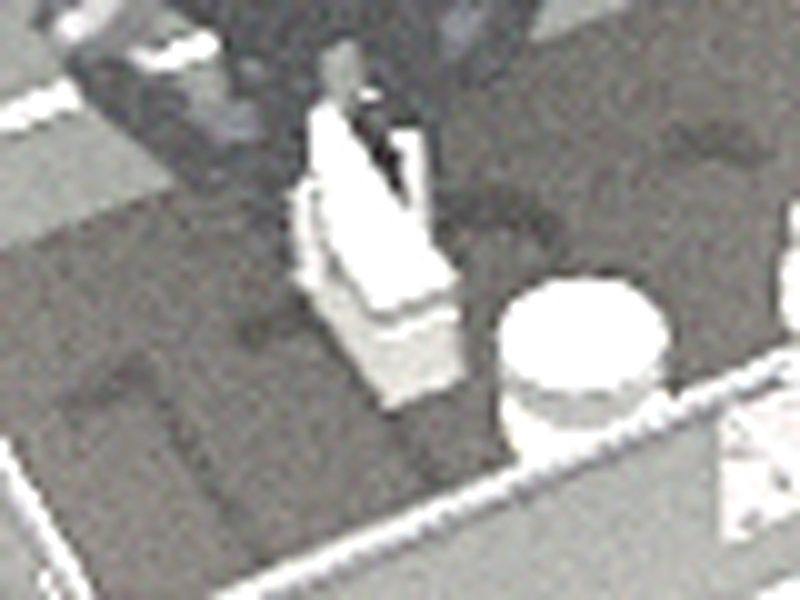

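The mailer's front bottom corners are at (390,410) and (465,375), within about 1 px of prediction. The slot edge lies where expected. I'll come down to just above the foam, then insert.

Call:
drive_tool(steps="0.02 -0.28 0 0 0 0 230; 0.02 -0.28 0.4 0 0 0 230; 0.02 -0.28 0.8 0 0 0 230; 0.02 -0.28 1.1 0 0 0 230; 0.02 -0.28 1.1 0 0 0 230")

```text
t: 33.68
position: [0.5305, 0.1066, 0.0724]
eef_rot: [-0.0, 1.0, -0.001, -0.002]
contact_force: [-0.5, 0.7, -0.9]
width: 0.0192
gripper_force: 39.7
```

Run:
```python
from h import *
s=sensors.sense();p=s["position"];print(p,s["contact_force"]);goto([.5305,.1064,.0576],tilt(0,0))
```

```text
[0.53047833 0.1066394  0.07238378] [-0.49696134  0.6786512  -0.88399385]
shift [0.   0.01 0.59] turn [-0.01  0.04 -0.03]
```

Call:
drive_tool(steps="0 0 0.2 0 0 0 230; 0 0 0.35 0 0 0 230; 0 0 0.5 0 0 0 230; 0 0 0.6 0 0 0 230; 0 0 0.6 0 0 0 230")

```text
t: 34.1
position: [0.5313, 0.1071, 0.0588]
eef_rot: [-0.001, 1.0, -0.001, -0.001]
contact_force: [0.0, -0.6, 0.1]
width: 0.0191
gripper_force: 39.7
```

Call:
drive_tool(steps="0 0 0.15 0 0 0 230; 0 0 0.3 0 0 0 230; 0 0 0.42 0 0 0 230; 0 0 0.45 0 0 0 230; 0 0 0.45 0 0 0 230")

```text
t: 34.52
position: [0.5314, 0.1073, 0.0479]
eef_rot: [-0.001, 1.0, -0.001, -0.0]
contact_force: [-0.1, 0.7, -1.6]
width: 0.0185
gripper_force: 39.7
```

Call:
drive_tool(steps="0 0 0 0 0 0 165; 0 0 0 0 0 0 165; 0 0 0 0 0 0 165; 0 0 -1 0 0 0 165; 0 0 -2.2 0 0 0 165")

```text
t: 34.93
position: [0.5301, 0.1067, 0.1021]
eef_rot: [-0.001, 1.0, -0.001, -0.002]
contact_force: [0.9, -0.5, -0.4]
width: 0.0301
gripper_force: 0.0
```

Call:
drive_tool(steps="0 0 -1.5 0 0 0 165; -0.5 1 -2 0 0 0 100; -1 2.4 -3 0 0 0 0; -2 3.8 -4 0 0 0 0; -3 5 -4.5 0 0 0 0")

```text
t: 35.35
position: [0.4627, -0.011, 0.2134]
eef_rot: [-0.001, 1.0, -0.001, 0.001]
contact_force: [0.7, -2.0, 1.0]
width: 0.0766
gripper_force: 0.0
```

Call:
drive_tool(steps="-0.5 1.2 0 0 0 0 0; -1 2.4 0 0 0 0 0; -1 3.5 0 0 0 0 0; -1 3.5 0 0 0 0 0; -1 3.5 0 0 0 0 0")

```text
t: 35.77
position: [0.4368, -0.0993, 0.2117]
eef_rot: [-0.001, 1.0, -0.003, -0.0]
contact_force: [-1.1, 0.5, -1.0]
width: 0.0854
gripper_force: 0.0
```

Run:
```python
from h import *
s=sensors.sense();p=s["position"];print(s["t"],p,s["joint_pos"])
for cm in("scene","top"):
  shot(cm,cm+"12.png")
  for n in("pot0","vial0","mailer0","lid_tab","tape_roll"):
    print(n,cm,[(np.round(q["bbox"],1).tolist(),round(q["confidence"],2)) for q in nets.find_in(n,cm)])
q=np.array([.531,.1068,.03])
for cm in("scene","top"): print(proj(cm,[q+[x,y,z] for x in(-.04,.04) for y in(-.01,.01) for z in(.036,)]).round(1).tolist())
# tab pose for lid angles
h=np.array([.629,.1203,.085])
for a in (1.55,1.65,1.75):
    v=.2021; g=h+v*np.array([-np.cos(a+.025),0,np.sin(a+.025)]); print(a,g.round(4),proj("scene",[g]).round(1),proj("top",[g]).round(1))
```

```text
35.7667 [ 0.43675372 -0.09934229  0.21174283] [ 0.83931361  0.34309437 -0.89730164  1.96557484  0.32020036  0.98128728
 -1.78852964]
pot0 scene [([213.1, 236.4, 230.6, 250.0], 0.78)]
vial0 scene [([242.0, 226.2, 253.7, 238.6], 0.54)]
mailer0 scene [([186.6, 228.9, 207.9, 258.2], 0.61)]
lid_tab scene [([134.9, 133.2, 241.3, 222.0], 0.75)]
tape_roll scene [([277.5, 196.8, 295.6, 210.0], 0.76)]
pot0 top [([198.7, 215.5, 213.5, 230.1], 0.63)]
vial0 top [([145.1, 160.3, 249.9, 181.0], 0.52), ([142.4, 161.9, 251.0, 248.3], 0.21)]
mailer0 top [([181.7, 197.8, 193.9, 227.1], 0.51)]
lid_tab top [([144.9, 160.2, 245.3, 179.9], 0.82), ([143.2, 159.1, 246.8, 252.7], 0.4)]
tape_roll top [([281.9, 188.2, 296.5, 207.8], 0.43)]
[[208.5, 249.6], [201.0, 252.8], [194.4, 229.2], [187.2, 232.1]]
[[190.9, 226.0], [184.2, 226.1], [190.7, 199.4], [184.1, 199.6]]
1.55 [0.6298 0.1203 0.2871] [[165.9 147.5]] [[169.9 165.1]]
1.65 [0.65   0.1203 0.286 ] [[162.7 143.8]] [[170.  157.5]]
1.75 [0.67   0.1203 0.2829] [[159.8 140.9]] [[170.3 150.2]]
```

All three specimens are seated, with detections matching the predicted boxes. Back to the tab.

Call:
drive_tool(steps="0 0 -1.3 0 0 0 0; 0 0 -2.6 0 0 0 0; 0.3 -0.5 -4 0 0 0 0; 1 -1.5 -5.2 0 0 0 0; 2 -2.5 -5.4 0 0 0 0")

```text
t: 36.78
position: [0.4884, -0.0356, 0.3518]
eef_rot: [0.0, 1.0, -0.004, 0.003]
contact_force: [1.4, -0.5, 0.1]
width: 0.0854
gripper_force: 0.0
```

Call:
drive_tool(steps="1 -1 0 0 0 0 0; 2 -2 0 0 0 0 0; 3 -3 0 0 0 0 0; 4 -4 0 0 0 0 0; 5 -5 0 0 0 0 0")

```text
t: 37.2
position: [0.6137, 0.0902, 0.3465]
eef_rot: [-0.001, 1.0, -0.002, -0.0]
contact_force: [0.5, -0.3, 0.4]
width: 0.0853
gripper_force: 0.0
```

Run:
```python
from h import *
s=sensors.sense();p=s["position"];print(s["t"],p);goto([.650,.1203,.345],tilt(0));goto([.650,.1203,.277],tilt(0))
```

```text
37.2 [0.61370595 0.09020361 0.34652082]
shift [ 1.45 -1.21  0.06] turn [-0.02  0.01 -0.04]
shift [ 1.45 -1.2   2.78] turn [-0.02  0.01 -0.04]
```

Call:
drive_tool(steps="0.8 -0.6 0 0 0 0 0; 1.45 -1.15 0 0 0 0 0; 1.45 -1.15 1 0 0 0 0; 1.45 -1.15 2 0 0 0 0; 1.45 -1.15 2.75 0 0 0 0", force=30)

```text
t: 37.62
position: [0.6487, 0.1183, 0.2759]
eef_rot: [-0.001, 1.0, -0.001, -0.001]
contact_force: [0.1, -0.1, -0.6]
width: 0.0857
gripper_force: 0.0
```

Call:
drive_tool(steps="0 0 0 0 0 0 0; 0 0 0 0 0 0 80; 0 0 0 0 0 0 140; 0 0 0 0 0 0 180; 0 0 0 0 0 0 220")

```text
t: 38.03
position: [0.6493, 0.1181, 0.2798]
eef_rot: [-0.001, 1.0, -0.002, 0.001]
contact_force: [-0.2, -0.3, 0.4]
width: 0.0389
gripper_force: 0.0
```

Call:
drive_tool(steps="0 0 0 0 0 0 220; 0 0 0 0 0 0 220; 0 0 0 0 0 0 220; 0 0 0 0 0 0 220; 0 0 0 0 0 0 220")

```text
t: 38.45
position: [0.6493, 0.1212, 0.2805]
eef_rot: [-0.003, 1.0, -0.0, 0.002]
contact_force: [0.2, 6.2, 3.8]
width: 0.0286
gripper_force: 29.4
```

Run:
```python
from h import *
s=sensors.sense();p=s["position"];print(p,s["width"],s["contact_force"])
h=np.array([.629,0,.085]); off=np.array([.0007,0,-.0098])
v=p-off-h; a0=np.arctan2(v[2],-v[0]); r0=np.hypot(v[0],v[2]); print(a0,r0)
g0=h+r0*np.array([-np.cos(a0),0,np.sin(a0)])
prev=g0
for k,a in enumerate(np.arange(a0-.08,-.06,-.08)):
    g=h+r0*np.array([-np.cos(a),0,np.sin(a)]); d=(g-prev)/.025
    print(k,round(a,2),round(d[0],2),round(-d[2],2))
    if k%5==4: prev=g; print('--')
```

```text
[0.64927828 0.12124493 0.28048516] 0.028605774939132793 [0.1927794  6.20994924 3.83294168]
1.665879890456183 0.20621665222084073
0 1.59 -0.66 -0.04
1 1.51 -1.32 -0.02
2 1.43 -1.97 0.05
3 1.35 -2.62 0.17
4 1.27 -3.26 0.34
--
5 1.19 -0.62 0.22
6 1.11 -1.22 0.5
7 1.03 -1.8 0.81
8 0.95 -2.35 1.18
9 0.87 -2.87 1.59
--
10 0.79 -0.48 0.45
11 0.71 -0.93 0.93
12 0.63 -1.34 1.45
13 0.55 -1.71 2.0
14 0.47 -2.02 2.58
--
15 0.39 -0.27 0.6
16 0.31 -0.5 1.22
17 0.23 -0.67 1.86
18 0.15 -0.79 2.51
19 0.07 -0.86 3.16
--
20 -0.01 -0.02 0.66
```

Call:
drive_tool(steps="-0.66 0 -0.04 0 0 0 220; -1.32 0 -0.02 0 0 0 220; -1.97 0 0.05 0 0 0 220; -2.62 0 0.17 0 0 0 220; -3.26 0 0.34 0 0 0 220")

```text
t: 38.87
position: [0.5678, 0.1207, 0.2707]
eef_rot: [-0.003, 1.0, -0.001, 0.002]
contact_force: [5.8, 7.5, -8.3]
width: 0.0286
gripper_force: 37.4
```

Call:
drive_tool(steps="-0.62 0 0.22 0 0 0 220; -1.22 0 0.5 0 0 0 220; -1.8 0 0.81 0 0 0 220; -2.35 0 1.18 0 0 0 220; -2.87 0 1.59 0 0 0 220")

```text
t: 39.28
position: [0.4961, 0.1204, 0.2316]
eef_rot: [-0.002, 1.0, -0.001, 0.002]
contact_force: [1.7, 4.1, 1.5]
width: 0.0284
gripper_force: 41.1
```

Call:
drive_tool(steps="-0.48 0 0.45 0 0 0 220; -0.93 0 0.93 0 0 0 220; -1.34 0 1.45 0 0 0 220; -1.71 0 2 0 0 0 220; -2.02 0 2.58 0 0 0 220")

```text
t: 39.7
position: [0.4448, 0.1202, 0.1665]
eef_rot: [-0.002, 1.0, -0.001, 0.001]
contact_force: [-1.5, 3.1, 1.6]
width: 0.0285
gripper_force: 42.5
```

Run:
```python
from h import *
s=sensors.sense();p=s["position"];print(p,s["width"],s["contact_force"],s["joint_pos"])
goto([.4277,.1203,.0812],tilt(0))
```

```text
[0.44484375 0.12018813 0.16649408] 0.028517046667935798 [-1.52704445  3.10440892  1.55002703] [ 0.33060786  0.43561658 -0.9119794   2.00784075  0.43744256  0.90085565
 -2.38707278]
shift [-0.69  0.01  3.41] turn [-0.04 -0.03 -0.02]
```

Call:
drive_tool(steps="-0.27 0 0.6 0 0 0 220; -0.5 0 1.22 0 0 0 220; -0.67 0 1.86 0 0 0 220; -0.79 0 2.51 0 0 0 220; -0.84 0 3 0 0 0 220")

```text
t: 40.12
position: [0.4235, 0.1201, 0.0905]
eef_rot: [-0.002, 1.0, -0.001, 0.0]
contact_force: [-2.9, 2.2, 2.3]
width: 0.0286
gripper_force: 42.0
```

Call:
drive_tool(steps="0 0 0.2 0 0 0 220; 0 0 0.4 0 0 0 220; 0 0 0.55 0 0 0 220; 0 0 0.65 0 0 0 220; 0 0 0.65 0 0 0 220")

```text
t: 40.53
position: [0.4245, 0.1202, 0.0774]
eef_rot: [-0.0, 1.0, -0.001, 0.002]
contact_force: [-12.3, -1.4, 43.3]
width: 0.0286
gripper_force: 52.2
```

The lid is hard down. Ease off, release, and go to the latch.

Call:
drive_tool(steps="0 0 -0.12 0 0 0 220; 0 0 -0.12 0 0 0 0; 0 0 -0.12 0 0 0 0; 0 0 -0.12 0 0 0 0; 0 0 -0.12 0 0 0 0")

```text
t: 40.95
position: [0.4244, 0.1185, 0.0773]
eef_rot: [-0.001, 1.0, -0.002, -0.0]
contact_force: [0.0, -0.9, -0.2]
width: 0.0753
gripper_force: 0.0
```

Call:
drive_tool(steps="0 0 -1 0 0 0 0; 0 0 -2 0 0 0 0; 0 0 -3 0 0 0 0; 0 0 -4 0 0 0 0; 0 1.2 -4 0 0 0 0")

```text
t: 41.37
position: [0.4265, 0.0945, 0.1817]
eef_rot: [-0.004, 1.0, 0.002, 0.004]
contact_force: [2.2, 0.1, -0.1]
width: 0.0856
gripper_force: 0.0
```

Call:
drive_tool(steps="0 1 0 0 0 0 0; 0 2 0 0 0 0 0; 0 2.8 0 0 0 0 0; 0 2.8 0 0 0 0 0; 0 2.8 0 0 0 0 0")

```text
t: 41.78
position: [0.4238, 0.0175, 0.1769]
eef_rot: [-0.001, 1.0, -0.003, -0.0]
contact_force: [0.0, -0.7, -0.1]
width: 0.0857
gripper_force: 0.0
```

Run:
```python
from h import *
s=sensors.sense();p=s["position"];print(s["t"],p)
shot("scene","s13.png")
# compare lid region with the initial picture
a=cv2.imread('pics/scene0.png',0).astype(np.float32);b=cv2.imread('pics/s13.png',0).astype(np.float32)
for nm,(x0,x1,y0,y1) in dict(tab=(195,225,245,275),frontleft=(160,195,235,300)).items():
    w=cv2.createHanningWindow((x1-x0,y1-y0),cv2.CV_32F); print(nm,cv2.phaseCorrelate(a[y0:y1,x0:x1],b[y0:y1,x0:x1],w))
goto([.428,.0203,.098],tilt(0))
```

```text
41.7833 [0.42375598 0.01747374 0.17687461]
tab ((0.2987346209583954, 0.8684366779102408), 0.9355094888475206)
frontleft ((0.10006915924673265, -0.03825082834717364), 1.0788214960951863)
shift [ 0.16 -0.06  3.16] turn [-0.03  0.   -0.05]
```

Call:
drive_tool(steps="0.16 -0.03 0.8 0 0 0 0; 0.16 -0.03 1.6 0 0 0 0; 0.16 -0.03 2.4 0 0 0 0; 0.16 -0.03 3.1 0 0 0 0; 0.16 -0.03 3.1 0 0 0 0")

```text
t: 42.25
position: [0.4263, 0.0206, 0.0974]
eef_rot: [-0.001, 1.0, -0.0, -0.002]
contact_force: [-1.0, 0.2, -0.4]
width: 0.0854
gripper_force: 0.0
```

Call:
drive_tool(steps="0 0 0 0 0 0 80; 0 0 0 0 0 0 140; 0 0 0 0 0 0 180; 0 0 0 0 0 0 220; 0 0 0 0 0 0 220")

```text
t: 42.67
position: [0.4282, 0.0198, 0.1004]
eef_rot: [-0.001, 1.0, -0.002, 0.001]
contact_force: [-7.7, 11.6, 14.0]
width: 0.0256
gripper_force: 30.7
```

Call:
drive_tool(steps="0 0 0 0 0 0 220; 0 0 0 0 0 0 220; 0 0 0 0 0 0 220; 0 0 0 0 0 0 220; -0.05 0 0.03 0 0 0 220")

```text
t: 43.08
position: [0.4269, 0.02, 0.0996]
eef_rot: [-0.001, 1.0, -0.001, 0.0]
contact_force: [-1.7, 1.7, 8.8]
width: 0.0259
gripper_force: 29.7
```

Call:
drive_tool(steps="-0.22 0 0.17 0 0 0 220; -0.42 0 0.38 0 0 0 220; -0.57 0 0.64 0 0 0 220; -0.67 0 0.91 0 0 0 220; -0.71 0 1.2 0 0 0 220", force=40)

```text
t: 43.5
position: [0.4083, 0.02, 0.0695]
eef_rot: [-0.001, 1.0, -0.001, 0.0]
contact_force: [-6.5, 2.1, 12.4]
width: 0.0253
gripper_force: 46.4
```

Call:
drive_tool(steps="0.02 0 0.29 0 0 0 220; 0.09 0 0.57 0 0 0 220; 0.22 0 0.84 0 0 0 220; 0.4 0 1.07 0 0 0 220; 0.6 0 1.26 0 0 0 220")

```text
t: 43.92
position: [0.4192, 0.0199, 0.0367]
eef_rot: [-0.0, 1.0, -0.0, -0.004]
contact_force: [-16.6, 6.3, 5.9]
width: 0.0257
gripper_force: 55.2
```

Call:
drive_tool(steps="0 0 0 0 0 0 220; 0.1 0 0.05 0 0 0 220; 0.1 0 0.05 0 0 0 220; 0.1 0 0.05 0 0 0 220; 0.1 0 0.05 0 0 0 220")

```text
t: 44.33
position: [0.4211, 0.0199, 0.035]
eef_rot: [-0.001, 1.0, -0.001, -0.004]
contact_force: [-11.7, 5.7, -4.3]
width: 0.0254
gripper_force: 54.4
```

Call:
drive_tool(steps="0 0 0 0 0 0 0; 0 0 0 0 0 0 0; 0 0 0 0 0 0 0; 0 0 0 0 0 0 0; -0.2 0 0 0 0 0 0")

```text
t: 44.75
position: [0.4227, 0.0196, 0.0364]
eef_rot: [-0.001, 1.0, -0.002, 0.001]
contact_force: [0.7, 0.5, 0.2]
width: 0.0835
gripper_force: 0.0
```

Call:
drive_tool(steps="-0.2 0 -1 0 0 0 0; -0.2 0 -2 0 0 0 0; -0.2 0 -3 0 0 0 0; -0.2 0 -4 0 0 0 0; -0.2 1.2 -5 0 0 0 0")

```text
t: 45.17
position: [0.4167, -0.0059, 0.1631]
eef_rot: [-0.002, 1.0, 0.002, 0.001]
contact_force: [1.4, 0.1, 0.1]
width: 0.0855
gripper_force: 0.0
```

Call:
drive_tool(steps="-0.3 1.2 0 0 0 0 0; -0.6 2.4 0 0 0 0 0; -0.9 3.6 0 0 0 0 0; -1.2 4.8 0 0 0 0 0; -1.2 6 0 0 0 0 0")

```text
t: 45.58
position: [0.3837, -0.1621, 0.1609]
eef_rot: [-0.0, 1.0, -0.002, -0.001]
contact_force: [-0.1, 0.5, -0.1]
width: 0.0852
gripper_force: 0.0
```

Run:
```python
from h import *
s=sensors.sense();p=s["position"];print(s["t"],p)
shot("scene","s14.png");shot("top","t14.png")
for nm,f0,f1,rs in(("scene","scene0","s14",dict(tab=(195,225,245,275),latch=(232,264,236,272),lidrear=(200,280,180,225))),("top","top0","t14",dict(tab=(170,196,228,258),latch=(204,232,228,256)))):
    a=cv2.imread(f'pics/{f0}.png',0).astype(np.float32);b=cv2.imread(f'pics/{f1}.png',0).astype(np.float32)
    for k,(x0,x1,y0,y1) in rs.items():
        A=a[y0:y1,x0:x1];B=b[y0:y1,x0:x1];w=cv2.createHanningWindow((x1-x0,y1-y0),cv2.CV_32F)
        print(nm,k,np.round(cv2.phaseCorrelate(A,B,w)[0],2),"absdiff",np.abs(A-B).mean().round(1),"corr",np.corrcoef(A.ravel(),B.ravel())[0,1].round(3))
# open-latch reference
A=cv2.imread('pics/scene0.png',0)[236:272,232:264];B=cv2.imread('pics/s13.png',0)[236:272,232:264];print("ref open corr",np.corrcoef(A.ravel(),B.ravel())[0,1])
c=lambda f:cv2.resize(cv2.imread(f)[225:275,225:275],None,fx=8,fy=8,interpolation=cv2.INTER_CUBIC)
cv2.imwrite('pics/cmp.png',np.hstack([c('pics/scene0.png'),c('pics/s14.png')]))
```

```text
45.5833 [ 0.38370269 -0.16210364  0.16089055]
scene tab [ 0.28 -0.  ] absdiff 2.0 corr 0.992
scene latch [ 0.39 -0.94] absdiff 11.6 corr 0.857
scene lidrear [-0.03  0.49] absdiff 3.2 corr 0.999
top tab [0.56 0.3 ] absdiff 7.3 corr 0.99
top latch [-0.17  1.24] absdiff 12.5 corr 0.898
ref open corr 0.8805135871046127
```

I've used all my picture views, so I'll check the latch numerically, comparing brightness near the locked plate, bail and keeper.

Run:
```python
from h import *
piv=np.array([.445,.020,.072])
for a in (0,.3,.6,1.2,2):
    th=a+np.arctan2(21,30); d=np.array([-np.sin(th),0,-np.cos(th)]); print(a,proj("scene",[piv+.0366*d,piv+.0456*d]).round(1).tolist(),proj("top",[piv+.0366*d]).round(1).tolist())
for f in('scene0','s14'):
    g=cv2.imread(f'pics/{f}.png',0)[234:272,230:266]; print(f)
    for i,r_ in enumerate(g): print(234+i,''.join(" .:-=+*#%@"[min(9,max(0,(int(v)-50)//18))] for v in r_))
```

```text
0 [[250.2, 262.0], [251.2, 265.4]] [[217.6, 248.2]]
0.3 [[251.9, 262.1], [253.4, 265.6]] [[217.4, 250.8]]
0.6 [[253.2, 261.0], [255.0, 264.2]] [[217.2, 252.5]]
1.2 [[253.6, 255.3], [255.6, 257.2]] [[216.6, 252.8]]
2 [[249.9, 244.0], [251.0, 242.9]] [[215.9, 246.6]]
scene0
234 --:.:------------------:.......    .
235 :-------------:-----::.....-:    ...
236 -:--------------::::. ::::.   ......
237 --------------::-=- .:..    ........
238 -------------:-#+::....    .........
239 --:-------::=*---::.    ............
240 ---------.-=:-***%%+. .... .........
241 -------:.--:*#*#*-:.-:...... .......
242 ----::...:--+#*=++:::=:.............
243 --::. .::. -+:-=:.::.:. ............
244 ::. .:..   .:.:::::=+-:.............
245 . ..... ..:::::::::.:-:.............
246 ..:.   .+=::-:::::.::-: ............
247 :.  . .:.+=::.:..::::-. ... ........
248    .. ..:.-+:  -#+.::=: ............
249  ..... :..:::=#+:::.:::.............
250 ..........:.++:.::::.:-:... ........
251 .. ... :::.:--::::::.:-:........... 
252 .. . ..::.----::::::..-:...... ... .
253  . ..  ::::::--::. :..:-:....... ..=
254  ..
[... 1592 characters left out ...]
=@@
255 .......:-:--.-=::-*#******##*=-=@@@@
256 .......:::.:-:..::-*#**###+=:=%@@@@@
257 .......::..:.......=*##*+-:=@@@@@@@@
258 .......:-:..........=*+-++%@@@@@@@@@
259 ................... .-++%@@@@@@@@@@@
260 ................. .:+@@@@@@@@@@@@@@@
261 ..............  .:+@@@@@@@@@@@@@@@@@
262 ...............:+@@@@@@@@@@@%%@@@@@@
263 ..........  .:+@@@@@@@@@@@@@@@@@@@@@
264 ...........-+@@@@@@@@@@@@@@@@%@%@@@@
265 .......:.=+@@@@@@@@@@@@@@%@@@@@@@@@@
266 .... ..+*@@@@@@@@@@@@@@@@@@@%@%@@@@@
267 .  .-+*%@@@@@@@@@@@@@@%@@@%@@@@@@@%@
268  .-+@@@@@@@@@@@@@@@@@%@@@@@@@@@@@@@@
269 =*%@@@@@@@@@@@@@@@@@@@@@@@@@@@@@@@@@
270 @@@@%@@%@@@@@@@@@@@@@@@@@@@@@@@@@@@@
271 @@@@@@@@@@@@@@@@@@@@@@@@@@@@@@@@@@@@
```

The plate reads at about (253.5,254.5), so the lever sprang back to about 1.2 and didn't pass over-centre. The lid is shut. I'll push the lever down and in with shut fingers.

Call:
drive_tool(steps="0.2 -1.2 0 0 0 0 255; 0.4 -2.4 0 0 0 0 255; 0.6 -3.6 0 0 0 0 255; 0.8 -4.8 0 0 0 0 255; 0.9 -6 0 0 0 0 255")

```text
t: 46.1
position: [0.4089, -0.0087, 0.1613]
eef_rot: [-0.001, 1.0, -0.002, 0.0]
contact_force: [-0.9, -0.7, 0.3]
width: 0.0254
gripper_force: 0.0
```

Call:
drive_tool(steps="0 -1 0 0 0 0 255; 0 -1.4 0 0 0 0 255; 0 -1.4 0.5 0 0 0 255; 0 -1.4 1 0 0 0 255; 0 -1.4 1 0 0 0 255")

```text
t: 46.52
position: [0.4075, 0.0251, 0.1349]
eef_rot: [-0.001, 1.0, -0.001, -0.001]
contact_force: [-0.3, -0.5, 0.0]
width: -0.0002
gripper_force: 0.0
```

Run:
```python
from h import *
s=sensors.sense();print(s["t"],s["position"],s["width"],s["joint_pos"]);goto([.405,.020,.095],tilt(0))
```

```text
46.5167 [0.40749761 0.02505489 0.13488452] -0.0002279652373609347 [ 0.54634721  0.41080773 -0.91261993  2.16677392  0.46623887  0.77269354
 -2.24237204]
shift [-0.1  0.2  1.6] turn [-0.02  0.03 -0.01]
```

Call:
drive_tool(steps="-0.1 0.2 0.5 0 0 0 255; -0.1 0.2 1 0 0 0 255; -0.1 0.2 1.5 0 0 0 255; -0.1 0.2 1.9 0 0 0 255; -0.1 0.2 2.3 0 0 0 255")

```text
t: 46.93
position: [0.4061, 0.0197, 0.0786]
eef_rot: [-0.001, 1.0, -0.002, -0.0]
contact_force: [-3.1, -0.8, 4.3]
width: 0.0002
gripper_force: 2.4
```

Call:
drive_tool(steps="0 0 0.3 0 0 0 255; 0 0 0.6 0 0 0 255; 0 0 0.9 0 0 0 255; 0 0 1.1 0 0 0 255; 0 0 1.2 0 0 0 255")

```text
t: 47.35
position: [0.4065, 0.0198, 0.0485]
eef_rot: [-0.001, 1.0, -0.001, -0.0]
contact_force: [-0.3, -1.3, 2.7]
width: 0.0001
gripper_force: 0.9
```

Now push inward and down.

Call:
drive_tool(steps="0.1 0 0.1 0 0 0 255; 0.2 0 0.2 0 0 0 255; 0.3 0 0.3 0 0 0 255; 0.4 0 0.4 0 0 0 255; 0.5 0 0.4 0 0 0 255")

```text
t: 47.77
position: [0.4146, 0.0192, 0.0383]
eef_rot: [0.0, 1.0, -0.001, -0.004]
contact_force: [-20.4, 2.8, 24.1]
width: -0.0005
gripper_force: 15.1
```

Run:
```python
from h import *
s=sensors.sense();print(s["position"],s["contact_force"])
g=cv2.cvtColor(shot("scene","s15.png"),cv2.COLOR_RGB2GRAY)[236:270,230:266]
for i,r_ in enumerate(g): print(236+i,''.join(" .:-=+*#%@"[min(9,max(0,(int(v)-50)//18))] for v in r_))
```

```text
[0.4146441  0.01922527 0.03830841] [-20.41023351   2.8467133   24.10358393]
236 =====-.                          .  
237 =====:                              
238 =====:  ..                          
239 =====- ..           . .             
240 =====-::.           ....            
241 =====-::             .             :
242 ====-.:.                          .:
243 ==-:::::                          .:
244  ..::::.                .        .:.
245  .::::...:.                      .. 
246 .::::....-=-.                    .. 
247 -=-:.....-==-:                   .  
248 ---:....:.+#=::          .       .. 
249 .:... .:=: .+@%:          .        .
250 . . ....-:  :--.   .          .     
251   ..    ..   .....    ..        ..  
252 .          ........          . .:...
253 ..         . ......            ...:*
254 ..            .....         .  .:*@@
255 .:.            ..         .   :*@@@@
256 .:.:..          .        =+: +@@@@@@
257 ....:....                =*= #@@@@@@
258 :.:..::-=:      ..  .  .-.-- #@@@@@@
259 .:.::.:::....     .   .--.-- #@@@@@@
260 .::...::...:.. .      -=-.-- #@@@@@@
261 :.:::..:.:::..:=-.    :--.-- #@@@@@@
262 :..:.:..:.....:+=.    ---.-- @@@@@@@
263 ..:.:.:.:...:-+++:    :--.-:+@@@@@@@
264 .:::......:=*@@#=+:.  -=-.:=@@@@@@@@
265 :...:..::+#@@@@#*%+.  :-:.:*@@@@@@@@
266 .:...::*#@@@@@@@++*+- :-:.=%@@@@@@@@
267 ...:=##@@@@@@@@@%#@@@+--=*@@@@@@@@@@
268 .:=#@@@@@@@@@@@@@@@@@@##@@@@@@@@@@@@
269 =#@@@@@@@@@@@@@@@@@@@@@@@@@@@@@@@@@@
```

Call:
drive_tool(steps="0.1 0 0 0 0 0 255; 0.1 0 0 0 0 0 255; -0.3 0 0 0 0 0 255; -0.8 0 0 0 0 0 255; -1 0 -0.8 0 0 0 255")

```text
t: 48.23
position: [0.3917, 0.0193, 0.057]
eef_rot: [-0.001, 1.0, -0.001, -0.002]
contact_force: [-0.2, 0.0, 0.2]
width: 0.0002
gripper_force: 0.0
```

Call:
drive_tool(steps="0 0 -1.2 0 0 0 255; 0 0 -2.4 0 0 0 255; 0 0 -3.6 0 0 0 255; 0 1.2 -4.5 0 0 0 255; 0 2.5 -4.5 0 0 0 255")

```text
t: 48.65
position: [0.3969, -0.0419, 0.1752]
eef_rot: [-0.001, 1.0, 0.001, 0.004]
contact_force: [1.5, -0.0, -0.5]
width: 0.0001
gripper_force: 0.0
```

Call:
drive_tool(steps="0 1.2 0 0 0 0 255; 0 2.4 0 0 0 0 255; 0 3.6 0 0 0 0 255; 0 4.8 0 0 0 0 255; 0 6 0 0 0 0 255")

```text
t: 49.07
position: [0.3934, -0.1952, 0.171]
eef_rot: [-0.001, 1.0, -0.002, 0.0]
contact_force: [1.3, 0.7, -0.2]
width: 0.0
gripper_force: 0.0
```

Run:
```python
from h import *
s=sensors.sense();print(s["t"],s["position"],s["contact_force"])
shot("scene","s16.png");shot("top","t16.png")
for nm,f0,f1,rs in(("scene","scene0","s16",dict(tab=(195,225,245,275),latch=(232,264,236,272),keeper=(236,256,236,248))),("top","top0","t16",dict(tab=(170,196,228,258),latch=(204,232,228,256)))):
    a=cv2.imread(f'pics/{f0}.png',0).astype(np.float32);b=cv2.imread(f'pics/{f1}.png',0).astype(np.float32)
    for k,(x0,x1,y0,y1) in rs.items():
        A=a[y0:y1,x0:x1];B=b[y0:y1,x0:x1];w=cv2.createHanningWindow((x1-x0,y1-y0),cv2.CV_32F)
        print(nm,k,np.round(cv2.phaseCorrelate(A,B,w)[0],2),"absdiff",np.abs(A-B).mean().round(1),"corr",np.corrcoef(A.ravel(),B.ravel())[0,1].round(3))
g=cv2.imread('pics/s16.png',0)[234:270,230:266]
for i,r_ in enumerate(g): print(234+i,''.join(" .:-=+*#%@"[min(9,max(0,(int(v)-50)//18))] for v in r_))
```

```text
49.0667 [ 0.39344507 -0.19518156  0.17104452] [ 1.25689025  0.70746493 -0.17281512]
scene tab [0.14 0.59] absdiff 2.2 corr 0.97
scene latch [0.01 0.13] absdiff 2.7 corr 0.99
scene keeper [0.19 0.06] absdiff 2.7 corr 0.942
top tab [0.59 0.07] absdiff 6.4 corr 1.0
top latch [0.11 0.21] absdiff 8.0 corr 0.994
234 ---::------------------::...:...   .
235 :--------------------:..:.:-.  . ...
236 ------------------::..::::.   ......
237 ---------------:-+-..::.  . ........
238 -------------:-@*-::.:. ............
239 -----------:=%=--::.    ............
240 ---------.=+:-*##- -. ..............
241 -------::=-:*#**#+%%+:..............
242 ----:::..:-:-*=+%#=..=-.............
243 ---:...:.: .-*#*-:::::..............
244 -:...:::.   =+-.:::=+-:.............
245 .....: ...:::--:-::.--:.............
246 .:::   .*=::::::-:.::=:.............
247 -:    .:.++:::::..:::-:.............
248    ....::.=*-..+%+::-=:.............
249  ..... :.:::-@@*-::.:-:. ...........
250 ..........::+=::::::::-:............
251 .. ... :::::=-::::::::=:............
252 .......:-:-----:-:::.:=:.......... .
253 ...... :-::::--::. :.:--:....... ..=
254 ...... :::-::=-::.....:-:..... .:=%@
255 .......:-::::=-:  .. .-=:... .:=@@@@
256 ...... :-:.::-:... ..-#+:  .:=@@@@@@
257 .......::....:-: :--*+==-.:=@@@@@@@%
258 .......:-:...:--:@@+====++%@@@@@%%@%
259 .............:-##=======*%@@@%@@@%%%
260 ..............:========--%@@@@%@@%%%
261 ............ ..-========+#%@@%@%@@@%
262 ............  .-======+*#+%@@%@@@@@@
263 ........... .:+=-===+##*=+%@@%%@%@@@
264 ......... .-+@@+==+#*+=**%@@%@%%%%@@
265 ........:=+%@@@#+**+=+%@@@%%%@%%@@@%
266 .... ..+*%@@@@@#===+%@@@@@%@%%@%%%@@
267 .. .-+*%@@@@@%@@*+%@@@%%%%@%%@@@@%@%
268  .-+%@@@@@@@@%@@@@@@@@%%@@%%@@@%%%@@
269 -+%@@@@%@@%%%%@@%%@@@@@%%%@@%%%@@@%%
```

The lever is locked again (correlation 0.99). Next I'll check the bail against the keeper, and the tab level, more closely.

Run:
```python
from h import *
L=lambda f:cv2.imread(f'pics/{f}.png',0).astype(np.float32)
for f in("scene0","s13","s14","s16"):
    g=L(f); m=(g[240:280,192:228]<48); ys,xs=np.nonzero(m); 
    n,l,st,ce=cv2.connectedComponentsWithStats(m.astype(np.uint8)); i=1+np.argmax(st[1:,4]); print(f,"tab",st[i].tolist(),ce[i].round(2))
for f in("scene0","s16"):
    print(f); print(L(f)[237:246,238:254].astype(int))
for f in("top0","t16"):
    print(f); print(L(f)[232:248,211:226].astype(int))
h=np.array([.629,.020,.085])
for nm,P in dict(keeper=[.449,.020,.090],fwd4=[.445,.020,.090],down4=[.449,.020,.086],up=[.449,.020,.094]).items(): print(nm,proj("scene",[P]).round(2),proj("top",[P]).round(2))
```

```text
scene0 tab [19, 16, 6, 11, 20] [21.25 21.15]
s13 tab [16, 13, 1, 1, 1] [16. 13.]
s14 tab [9, 13, 4, 7, 9] [ 9.78 15.78]
s16 tab [15, 13, 5, 3, 7] [17.   13.86]
scene0
[[107 109 105 104 109 110 103  97 105 132 107  66  80  86  83  79]
 [105 105 108 106 104  95 110 187 154  97  90  80  81  79  70  57]
 [113 108 102  91 127 174 120 111 108  88  97  74  53  49  66  58]
 [104  81 121 138  92 107 161 172 167 206 203 153  84  62  68  71]
 [ 82 118 109  87 163 176 169 184 171 121  94  75 117  93  69  69]
 [ 76  96 114 111 146 179 160 135 145 140  97  96  89 132  97  71]
 [ 86  77  60 113 140 100 115 137 101  83  89  89  85  89  75  66]
 [ 67  50  54  76  86  85  88  95  93  98  92 123 141 106  92  79]
 [ 82  76  91  98  91  94  97  97  98  98  93  83  99 114  95  71]]
s16
[[111 112 115 111 111 117 108  96 108 141 118  75  82  88  86  84]
 [116 115 114 111 108  96 117 213 166 107  95  87  84  87  69  61]
 [114 110 107  98 139 196 128 116 117 103  86  68  58  56  66  58]
 [104  85 132 145  91 116 168 177 186 114  48 105  81  66  73  72]
 [ 91 130 114  96 172 193 175 175 177 155 200 204 152  91
[... 1768 characters left out ...]
158 112  75 128 127 141 179 191]
 [174 124 101 110 125 134 134 117  96  89 104 116 142 174 187]
 [183 140 142 171 171 168 165 163 162 149 125 143 163 179 185]
 [188 157 110 159 190 188 187 187 189 191 152 163 188 186 185]
 [186 171 129 160 188 186 185 185 186 189 156 147 177 185 184]
 [185 188 145 156 187 186 186 186 186 184 144 125 170 186 184]
 [185 187 152 145 175 183 184 184 185 164 123 117 166 186 184]
 [185 188 162 141 144 147 153 157 155 155 131 136 174 185 184]
 [184 187 159 108  86  85  84  83  91  97  95 130 174 186 184]]
keeper [[244.9  241.85]] [[216.17 239.02]]
fwd4 [[245.77 242.92]] [[216.19 240.4 ]]
down4 [[244.9 243. ]] [[216.28 239.1 ]]
up [[244.91 240.69]] [[216.06 238.95]]
```

Run:
```python
from h import *
L=lambda f:cv2.imread(f'pics/{f}.png',0)
def ecc(f0,f1,x0,x1,y0,y1):
    a=L(f0)[y0:y1,x0:x1].astype(np.float32); b=L(f1).astype(np.float32)
    W=np.float32([[1,0,x0],[0,1,y0]])
    try: c,W=cv2.findTransformECC(a,b,W,cv2.MOTION_TRANSLATION,(3,200,1e-5),None,3); return W[:,2].round(2)-[x0,y0],round(c,3)
    except cv2.error as e: return "fail"
print("plate scene",ecc("scene0","s16",242,258,254,268)," top",ecc("top0","t16",210,226,243,254))
print("tab scene",ecc("scene0","s16",198,224,246,272)," top",ecc("top0","t16",174,192,230,256))
print("lid front edge/keeper",ecc("scene0","s16",238,247,234,241), "rim right",ecc("scene0","s16",258,282,215,240))
print("arms",ecc("scene0","s16",236,254,243,254))
```

```text
plate scene (array([ 0.03999329, -0.02999878]), 0.997)  top (array([-0.02000427,  0.00999451]), 0.999)
tab scene (array([0.36999512, 0.47000122]), 0.972)  top (array([0.02000427, 0.        ]), 1.0)
lid front edge/keeper (array([-0.47000122,  0.3500061 ]), 0.982) rim right (array([-0.01998901,  0.05000305]), 1.0)
arms (array([-0.11999512,  0.21000671]), 0.886)
```

Run:
```python
from rig import r
print(r.close_job())
```

```text
the job is handed in; nothing more can be done
None
```

I packed the one pot, one vial and one mailer that were on the bench, shut the lid, snapped the latch and handed the job in; the result came back blank, and the wire loop sits about 3 mm forward of its starting position, which I estimate is within the 6 mm limit.

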